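# Push the boot scraper plate home into the corner of the shoe rack

### The job

Push the boot scraper plate along the shelf into the corner to the right of the divider, until its back edge lies flush against the back board and its left edge flush against the divider. Slide it flat on the shelf, without lifting or tipping it, and leave everything else on the shelf where it is.

Things in the scene. Friction and masses are not known exactly. Their poses are not given: they have to be found in the camera images.
- scraper: Galvanised boot scraper plate, 150 mm (its x, front to back) by 220 mm (its y), with a rim 22 mm high, 3 mm thick on all four edges, and across the middle along y an upright blade 148 mm long, top 84 mm up, on two posts. 0.5-0.9 kg; 3-7 N slide it. Origin: centre of underside; +x edge is its back, +y its left. Starts 60-105 mm short of home in depth, 50-130 mm to the right, turned up to 0.45 rad
- scraper_back_left (a point): Lower outer corner of the scraper plate at its back (+x) and left (+y) edges, at (+75, +110, 0) mm in the plate's frame; axes as the plate's.
- scraper_back_right (a point): Lower outer corner of the plate at its back and right edges, (+75, -110, 0) mm in its frame.
- scraper_front_left (a point): Lower outer corner of the plate at its front (towards the robot) and left edges, (-75, +110, 0) mm in its frame.
- board_face (a point): Foot of the fixed back board's front face, at shelf level, mid-length. x points into the board (away from the robot), y along it to the robot's left, z up. Upright plane 1240 mm long, 112 mm high, that stops the plate's back edge; a black magnetic strip 60 to 88 mm up stands 8 mm proud of it, nothing projects below 37 mm. The flat bamboo shelf, top at z = 0, reaches 370 mm forward of it
- divider_face (a point): Point at shelf level on the right (-y) face of the fixed upright bamboo divider, half-way along its depth; axes as board_face. The divider is 12 mm thick, 100 mm high (115 at its clip on the board) and reaches 180 mm forward from the back board, square to it; this face stops the plate's left edge
- tree_right: Red cedar shoe tree with a split forepart, two steel spring tubes, a heel block and a brass hook on top of the heel. 250 mm long, 78 mm wide, 83 mm high at the hook; toe along its +x. Origin: underside, mid-length. A bystander, toe near the back board, left (+y) of the divider; the nearer of the two to the divider.
- tree_left: Red cedar shoe tree with a split forepart, two steel spring tubes, a heel block and a brass hook on top of the heel. 250 mm long, 78 mm wide, 83 mm high at the hook; toe along its +x. Origin: underside, mid-length. A bystander, toe near the back board, left (+y) of the divider; the one farther from the divider.
- wedge: Black hard rubber door wedge 120 x 45 x 36 mm, its length (x) roughly along the shelf, thick end at +x. Origin: centre of its underside. A bystander lying in one of three places: at the shelf's front before the shoe trees, or to the right of the plate, in front or at the back
- brush: Shoe brush lying on its bristles, 156 x 48 x 45 mm, its length along its x and roughly along the shelf's length. Origin: centre of its underside. A bystander in one of the same three places.
- tin: Flat round polish tin, 75 mm across, 25 mm high. Origin: centre of its underside. A bystander in one of the same three places.
- spray: Upright spray can, 52 mm across, 170 mm high. Origin: centre of its underside. A bystander at the left, beyond the shoe trees.
- shoehorn: Nickel shoehorn 195 mm long held along the magnetic strip, fixed, to the right of the divider; origin at its middle on the strip's face, 74 mm above the shelf; it projects about 20 mm from the back board, between 50 and 98 mm up.
Not all that is in view belongs to the job. What is shaped like the part that bears divider_face but blue is not meant.

How it is judged:
By the outcome, as a careful person would: the job done as asked, in the order asked, and still so for the second after the job is handed in, with the robot touching nothing.
It also fails if it takes over 69 s, if anything falls off the work surface, if the arm or the gripper's body presses on something with over 40 N, if the wrist force passes 120 N, or if a joint passes its speed limit or range.

### The arm

A 7-joint arm with a two-finger parallel gripper is mounted at the origin on the work surface. World frame = base frame: x ahead of the robot, y to its left, z up, the work surface at z = 0. Lengths are in m, angles in rad, forces in N, time in s.
With the tool pointing down it reaches from about 0.4 to 0.9 m from the base axis. Payload 5.5 kg.
Tool frame: the origin (TCP) lies on the mounting face of the last link; the fingertips stand 173 mm ahead of it and the grasp point (between the pads) lies 155 mm ahead of it; z points along the fingers, y is the direction in which the jaws open and shut (so a half turn about z gives the same grasp; the last joint's range is limited). The gripper opens to 85 mm and grips with 20 to 120 N. Pads are 22 mm wide; open, the fingers measure 114 mm over their backs; the gripper's body (76 mm by 85 mm) begins 54 mm behind the grasp point. The pads swing forward as they close: fully open they stand 13 mm farther back than shut.
Start: joints at [1.543, 0.501, -0.427, 1.55, 0.221, 1.138, -0.21], TCP at [0.186, -0.623, 0.405] pointing down, gripper open.
Joint ranges: [-2.88, 2.88], [-0.31, 2.03], [-1.54, 1.56], [0.2, 2.42], [-1.41, 4.55], [0.19, 2.02], [-2.57, 2.57]. Speed limits (rad/s): [2.57, 2.57, 3.14, 3.14, 3.14, 3.14, 3.14].

### API

Orientations are given as a unit quaternion [x, y, z, w].
In Python, from station import observe, viewer, r gives the robot as it stands.
- The arm moves only by the tool drive_tool, never from a script. Its argument "commands" is a list of rows, each a list of 5 numbers: the shift along the world's x, y, z in m, then the turn about the world's z in rad, then the closure in counts, from 0 (fully open) to 255 (shut). A call has 1 to 12 rows; each row is the pose to reach, as a shift and turn from the pose measured when the call began; what a row does not reach only later rows make up. A row lasts 1/10 s, in which the tool goes at most 50 mm and 8.59 degrees, less where a joint would pass 70% of its speed; a pose out of reach is approached as far as the arm can. A call with a gripper value outside its range is refused whole. The fingers move at their own pace and stop on an object; "force" is the grip in N (left out, the last holds). Time passes only in rows, so rows that repeat a pose let the fingers close. It gives the time, the measured TCP pose, the force and the opening at its end, in the units of the state.
- observe(): the state, without advancing time (a new reading comes with each control period).
- viewer.read_camera(name): name is "scene" or "top" or "wrist"; returns (picture, depth): 480x640x3 uint8, red, green, blue; 480x640 float32, m along the optical axis (not along the pixel's ray), 0 where there is no reading.
- viewer.get_calibration(name): a dict with "camera_matrix" (3x3 intrinsics, pixels), "camera_from_world" (4x4, takes a point from world to camera coordinates). Camera axes: x right, y down, z forward; pixel columns grow to the right and rows downward; lengths in m; the calibration is good to about 2 mm. A picture is of the moment at which its call begins: read the wrist's pose just before it. get_calibration takes no time and is no camera call; for the wrist camera it gives the pose at the moment of the call.
- r.sign_off(): hands the job in, once; it reports no verdict.
Trained networks look in the newest picture that a camera, given by its name, has taken for a name from the list of things; names that differ only in an ending like _2 or _b are one class to them, and where a whole thing is asked for, a point or a joint stands for the part that bears it (a point fixed in the world has none). Each returns a list of dicts, best first, with "p" (0 to 1); they miss things now and then, are a little off and sometimes report something else, mostly with a low value. They report only what shows in the picture. A call takes as long as a camera call. They do not tell look-alikes from the thing itself.
- viewer.recognise(camera, query): "point" ([x, y, z] in m, in world coordinates, good to about 4 mm: the middle of the surface that is visible of it).
- viewer.tip_of(camera, query): "point" ([x, y, z] in m, in world coordinates, good to about 4 mm: a listed point, or the origin of a listed thing).
The state is a dict: "time": time; "q": joint angles; "joint_velocities": joint speeds; "joint_efforts": joint torques, N m; "eef_pos": TCP position; "tcp_rot": TCP orientation; "ft_force": force on the tool from outside, world axes, zero at the start; "torque": the same for the moment, N m; "width": finger opening in m.
Only numpy, scipy, OpenCV 4.12 (cv2) and the standard library are available. Lean on these libraries where they do the work, as an engineer would, in place of code of your own. Each camera call takes 0.05 s, during which the arm holds its last target.

## Working session

There is one attempt and no reset: what is moved stays moved. The work goes in short steps, Python scripts to look and compute and a tool call to move; the robot and the scene stay as the last step left them, time stands still between calls to the robot, and variables do not carry over. Pictures are saved under pics/ and viewed, and the job is handed in when it is done.

Besides the shell and the picture viewer there is one more tool, called after "Request:" as name(argument=value, ...) on one line, values as JSON. drive_tool: Moves the arm, as the interface text tells. Its arguments: {"type":"object","properties":{"commands":{"type":"array"},"force":{"type":"number"}},"required":["commands"]}

```bash
mkdir -p pics; ls; cat > h.py <<'E'
import numpy as np,cv2
from station import observe, viewer, r
def snap(cam,name):
    p,d=viewer.read_camera(cam)
    cv2.imwrite(f'pics/{name}.png',p[:,:,::-1]); np.save(f'pics/{name}_d.npy',d)
    return p,d
E
python3 - <<'E'
from h import *
s=observe();print(s)
snap('top','top0')
for q in ['scraper','scraper_back_left','scraper_back_right','scraper_front_left','board_face','divider_face','wedge','brush','tin','shoehorn','tree_right']:
    print(q,[(round(x['p'],2),np.round(x['point'],3)) for x in viewer.tip_of('top',q)])
snap('scene','scene0')
for q in ['scraper','scraper_back_left','scraper_back_right','scraper_front_left','board_face','divider_face']:
    print(q,[(round(x['p'],2),np.round(x['point'],3)) for x in viewer.tip_of('scene',q)])
E
```

```text
pics
{'time': 0.0, 'q': array([ 1.54319738,  0.50188715, -0.42676718,  1.55147865,  0.22082225,
        1.13828226, -0.21027882]), 'joint_velocities': array([ 1.69704113e-03, -2.91401582e-04,  6.27027114e-04,  6.77070875e-04,
       -3.50923173e-04, -1.56477201e-03, -7.39100691e-05]), 'joint_efforts': array([-4.12884119e-04, -5.69517589e+01, -5.81581950e+00, -2.80938095e+01,
        1.07884995e-02,  1.19831887e-02, -4.29861075e-05]), 'eef_pos': array([ 0.18619469, -0.62238445,  0.40362032]), 'tcp_rot': array([ 9.89442541e-01,  1.44922263e-01, -1.21792441e-04, -9.90013965e-04]), 'ft_force': array([ 0.20160332,  0.03959028, -0.15262278]), 'torque': array([-0.02036451, -0.01473937,  0.02493049]), 'width': 0.08525933206280273}
scraper [(0.81, array([ 0.594, -0.11 ,  0.002]))]
scraper_back_left [(0.55, array([ 0.694, -0.023, -0.001])), (0.48, array([0.549, 0.02 , 0.001]))]
scraper_back_right [(0.84, array([ 0.632, -0.233,  0.002]))]
scraper_front_left [(0.6, array([0.548, 0.019, 0.001]))]
board_face [(0.73, array([0.73, 0.01, 0.  ])), (0.38, array([ 0.695, -0.025,  0.002]))]
divider_face [(0.96, array([ 0.156,  0.305, -0.002])), (0.74, array([0.633, 0.104, 0.002])), (0.7, array([ 0.58 ,  0.256, -0.   ])), (0.7, array([ 0.646, -0.389, -0.001]))]
wedge [(0.82, array([ 0.399,  0.219, -0.002])), (0.55, array([ 0.728,  0.009, -0.003]))]
brush [(0.8, array([ 0.489, -0.38 , -0.001]))]
tin [(0.85, array([ 0.643, -0.389, -0.003]))]
shoehorn [(0.7, array([ 0.732, -0.334,  0.074]))]
tree_right [(0.96, array([0.59 , 0.176, 0.001]))]
scraper [(0.8, array([ 0.593, -0.108, -0.004]))]
scraper_back_left [(0.88, array([ 0.696, -0.029,  0.001]))]
scraper_back_right [(0.71, array([ 0.636, -0.238,  0.002]))]
scraper_front_left [(0.76, array([ 0.551,  0.016, -0.002]))]
board_face [(0.55, array([ 0.726,  0.011, -0.003]))]
divider_face [(0.97, array([0.159, 0.309, 0.005]))]
```

View pics/top0.png

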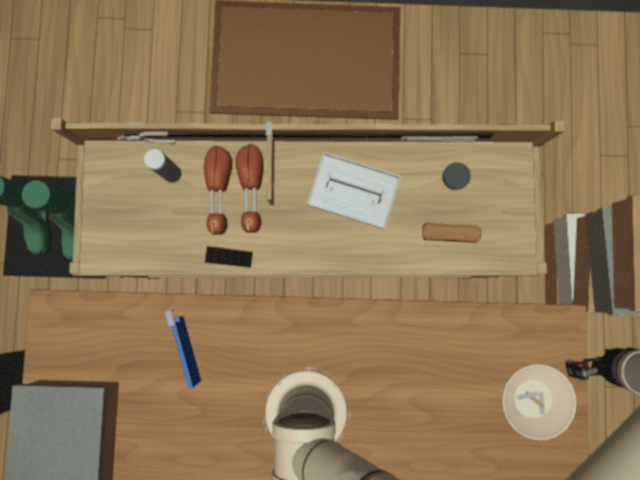

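View pics/scene0.png

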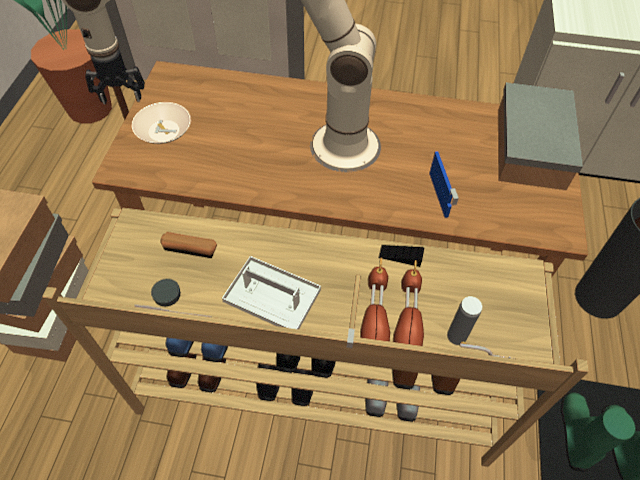

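Top view: the plate is at about pixel (353,190), turned clockwise, and the real bamboo divider is at column 268. The blue look-alike is on the table at (183,348). The tin (456,176) and brush (451,232) lie to the right of the plate, and the wedge (229,257) is in front of the trees. Next I'll measure the board and divider directions from depth.

```bash
cat >> h.py <<'E'
def cloud(cam,d):
    c=viewer.get_calibration(cam);K=c['camera_matrix'];T=np.linalg.inv(c['camera_from_world'])
    v,u=np.indices(d.shape);P=np.stack([(u-K[0,2])/K[0,0]*d,(v-K[1,2])/K[1,1]*d,d],-1)
    P=P@T[:3,:3].T+T[:3,3];P[d<=0]=np.nan
    return P
def proj(cam,p):
    c=viewer.get_calibration(cam);q=c['camera_from_world'][:3,:3]@np.array(p)+c['camera_from_world'][:3,3];q=c['camera_matrix']@q;return q[:2]/q[2]
E
python3 - <<'E'
from h import *
P=cloud('top',np.load('pics/top0_d.npy'))
print('cam',np.linalg.inv(viewer.get_calibration('top')['camera_from_world'])[:3,3])
print('scenecam',np.linalg.inv(viewer.get_calibration('scene')['camera_from_world'])[:3,3])
x,y,z=P[...,0],P[...,1],P[...,2]
# board top edge: first x with z>0.09 per column, shelf last
for u in range(280,540,25)[:]:
    col=P[:,u]; m=(col[:,0]>.55)&(col[:,0]<.85)
    t=col[m&(col[:,2]>.095)]; s=col[m&(abs(col[:,2])<.01)]
    print(u, np.round(t[:,0].min(),3) if len(t) else None, np.round(s[:,0].max(),3), np.round(s[np.argmax(s[:,0]),1],3), np.round(np.median(s[:,2]),4))
for v in range(150,205,8):
    row=P[v,255:285]; t=row[row[:,2]>.08]; 
    print(v,np.round(t[:,:],3).tolist()[:8])
    s=row[(abs(row[:,2])<.01)]; print('   shelf',np.round(s[:2],3).tolist(), np.round(row[10:20],3)[:, 1:].tolist())
# scraper rim
m=(z>.012)&(z<.03)&(x>.45)&(x<.72)&(y<.08)&(y>-.28)
pts=P[m][:,:2].astype(np.float32); print(len(pts),cv2.minAreaRect(pts))
m=(z>.06)&(z<.1)&(x>.45)&(x<.7)&(y<.08)&(y>-.28)
pts=P[m][:,:2].astype(np.float32); print(len(pts),cv2.minAreaRect(pts))
p=cv2.imread('pics/top0.png');cv2.imwrite('pics/z0.png',cv2.resize(p[110:260,220:420],(800,600),interpolation=cv2.INTER_CUBIC))
E
```

```text
cam [ 0.32108368 -0.00821676  1.41496415]
scenecam [1.31303583 0.12820551 1.335311  ]
280 0.727 0.728 0.095 -0.0006
305 0.73 0.73 0.026 0.001
330 0.732 0.732 -0.043 0.0031
355 0.733 0.734 -0.113 0.0015
380 0.735 0.737 -0.182 0.0023
405 0.736 0.739 -0.251 0.0005
430 0.74 0.739 -0.319 -0.0002
455 0.739 0.742 -0.392 0.0003
480 0.743 0.744 -0.459 -0.0002
505 0.745 0.746 -0.528 0.0006
530 0.747 0.748 -0.6 -0.0005
150 [[0.675, 0.121, 0.094], [0.674, 0.118, 0.099], [0.674, 0.115, 0.101], [0.675, 0.113, 0.098], [0.674, 0.11, 0.101]]
   shelf [[0.7, 0.147, -0.001], [0.7, 0.144, -0.001]] [[0.135, 0.001], [0.133, -0.005], [0.121, 0.094], [0.118, 0.099], [0.115, 0.101], [0.113, 0.098], [0.11, 0.101], [0.109, 0.078], [0.11, 0.039], [0.11, 0.013]]
158 [[0.652, 0.119, 0.101], [0.653, 0.117, 0.101], [0.652, 0.114, 0.105], [0.653, 0.112, 0.101], [0.653, 0.109, 0.1]]
   shelf [[0.678, 0.14, -0.001], [0.677, 0.137, 0.002]] [[0.135, -0.0], [0.131, 0.003], [0.119, 0.101], [0.117, 0.101], [0.114, 0.105], [0.112, 0.101], [0.109, 0.1], [0.108, 0.078], [0.109, 0.044], [0.109, 0.006]]
166 [[0.632, 0.119, 0.1]
[... 1146 characters left out ...]
0.001], [0.129, -0.003], [0.116, 0.098], [0.114, 0.1], [0.111, 0.096], [0.108, 0.102], [0.106, 0.096], [0.106, 0.067], [0.107, 0.032], [0.107, -0.003]]
198 [[0.549, 0.115, 0.1], [0.55, 0.113, 0.098], [0.549, 0.11, 0.103], [0.549, 0.108, 0.102], [0.55, 0.105, 0.097]]
   shelf [[0.565, 0.155, 0.001], [0.566, 0.152, -0.001]] [[0.13, 0.003], [0.127, 0.0], [0.115, 0.1], [0.113, 0.098], [0.11, 0.103], [0.108, 0.102], [0.105, 0.097], [0.105, 0.067], [0.106, 0.027], [0.106, -0.001]]
451 ((0.593069851398468, -0.11038908362388611), (0.22046291828155518, 0.1523793786764145), 73.84827423095703)
242 ((0.592224657535553, -0.10971786826848984), (0.1557171493768692, 0.026871081441640854), 74.54942321777344)
```

View pics/z0.png

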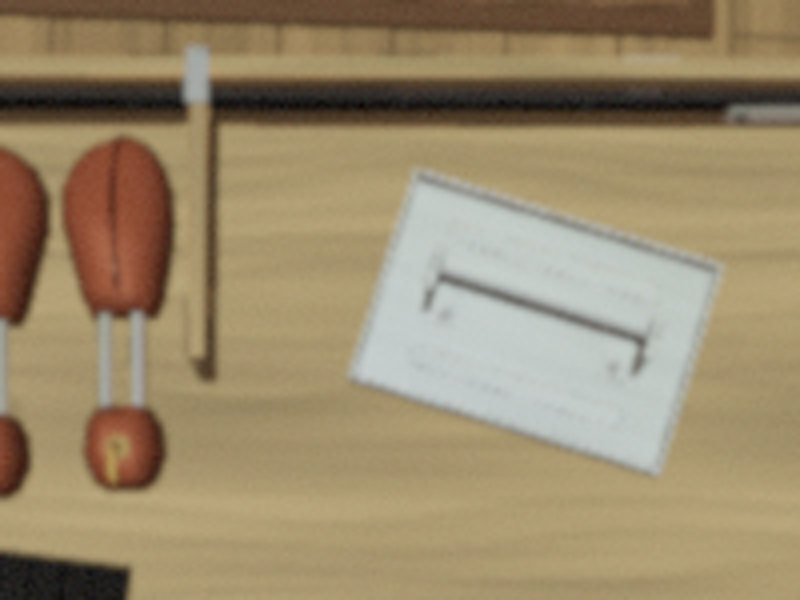

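Request:
drive_tool(commands=[[0.12,0.25,0,-0.13,0],[0.12,0.25,0,-0.13,0],[0.12,0.25,0,-0.13,0],[0.12,0.25,0,-0.13,0],[0.12,0.25,0,-0.13,0],[0.12,0.25,0,-0.13,0]])

```text
time: 1.55
eef_pos: [0.3083, -0.3686, 0.405]
tcp_rot: [0.997, 0.083, 0.0, -0.0]
ft_force: [0.4, -0.4, 0.3]
width: 0.0853
```

```bash
python3 -c "
from h import *
print(np.round(observe()['q'],3))"
```

```text
[ 1.305  0.202 -0.545  1.96   0.123  1.011 -0.701]
```

Request:
drive_tool(commands=[[0.13,0.25,0,-0.136,0],[0.13,0.25,0,-0.136,0],[0.13,0.25,0,-0.136,0],[0.13,0.25,0,-0.136,0],[0.13,0.25,0,-0.136,0],[0.13,0.25,0,-0.136,0],[0.13,0.25,-0.05,-0.136,0],[0.13,0.25,-0.1,-0.136,0],[0.13,0.25,-0.15,-0.136,0],[0.13,0.25,-0.18,-0.136,0],[0.13,0.25,-0.19,-0.136,0],[0.13,0.25,-0.19,-0.136,0]])

```text
time: 2.75
eef_pos: [0.4381, -0.1183, 0.2143]
tcp_rot: [1.0, 0.015, -0.001, -0.001]
ft_force: [-0.7, -0.4, 0.7]
width: 0.0851
```

```bash
python3 -c "
from h import *
print(np.round(observe()['q'],3))
snap('wrist','w1');snap('scene','s1')"
```

```text
[ 0.697  0.505 -0.581  2.155  0.479  0.611 -1.768]
```

View pics/w1.png

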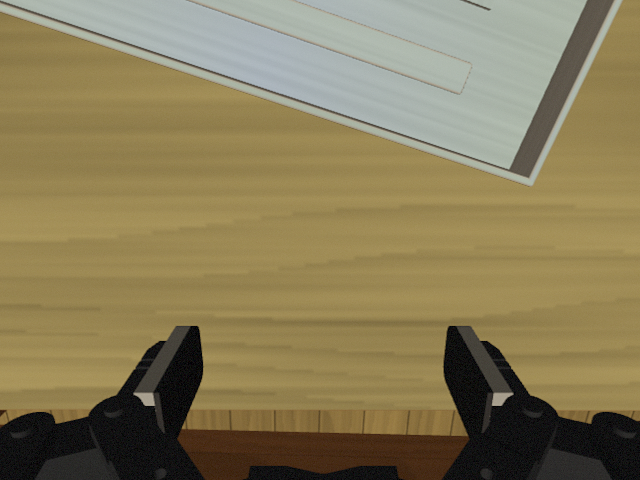

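View pics/s1.png

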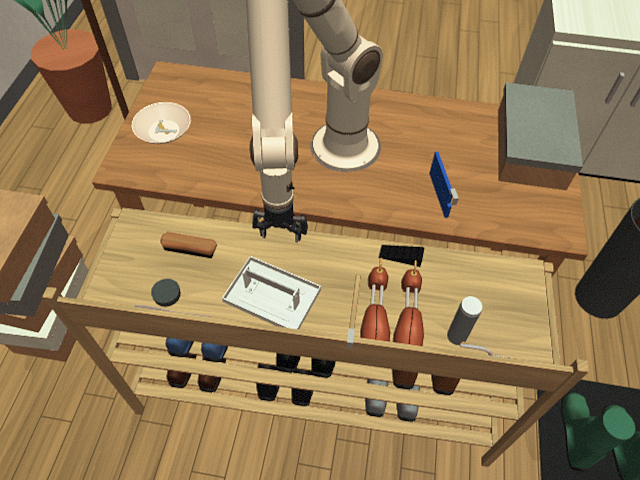

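```bash
python3 -c "
from h import *
d=np.load('pics/w1_d.npy');P=cloud('wrist',d)
print(np.linalg.inv(viewer.get_calibration('wrist')['camera_from_world'])[:3,3])
for u,v in [(190,328),(185,335),(195,345),(160,375),(455,328),(460,335),(480,365),(300,250)]: print(u,v,P[v,u].round(4))
d=np.load('pics/s1_d.npy');P=cloud('scene',d)
m=(P[...,0]>.4)&(P[...,0]<.48)&(abs(P[...,1]+.12)<.08)&(P[...,2]>.015)&(P[...,2]<.2)
Q=P[m];print(len(Q),Q.min(0),np.percentile(Q[:,2],[0,2,5,10]))"
```

```text
[ 0.52419079 -0.11501713  0.18640223]
190 328 [ 0.449  -0.0731  0.0614]
185 335 [ 0.4492 -0.073   0.0662]
195 345 [ 0.4429 -0.0746  0.0621]
160 375 [ 0.4487 -0.072   0.0861]
455 328 [ 0.4517 -0.1611  0.0619]
460 335 [ 0.4523 -0.161   0.0673]
480 365 [ 0.4518 -0.1622  0.0824]
300 250 [ 0.4556 -0.1067  0.0022]
931 [ 0.42147905 -0.19364629  0.05698272] [0.05698272 0.06841152 0.07877385 0.10105069]
```

Request:
drive_tool(commands=[[0,-0.01,-0.02,0,0],[0,-0.01,-0.04,0,0],[0,-0.01,-0.045,0,0],[0,-0.01,-0.045,0,0]])

```text
time: 3.25
eef_pos: [0.4398, -0.1288, 0.1723]
tcp_rot: [1.0, 0.015, 0.002, 0.001]
ft_force: [-0.0, -0.2, -0.8]
width: 0.0854
```

Request:
drive_tool(commands=[[0.015,0,0,0,0],[0.03,0,0,0,0],[0.04,0,0,0,0],[0.047,0,0,0,0],[0.054,0,0,0,0],[0.061,0,0,0,0],[0.068,0,0,0,0],[0.075,0,0,0,0],[0.08,0,0,0,0],[0.08,0,0,0,0]])

```text
time: 4.25
eef_pos: [0.5211, -0.1285, 0.1724]
tcp_rot: [1.0, 0.015, 0.003, 0.0]
ft_force: [-0.5, -0.0, -0.2]
width: 0.0854
```

```bash
cat >> h.py <<'E'
def plate(tag,cams=('top','scene')):
    """network corners + depth"""
    R={}
    for cam in cams:
        snap(cam,f'{tag}_{cam}')
        for q in ['scraper_back_left','scraper_back_right','scraper_front_left','scraper']:
            l=viewer.tip_of(cam,q); print(cam,q,[(round(x['p'],2),np.round(x['point'],3).tolist()) for x in l[:2]])
E
python3 -c "
from h import *
snap('wrist','w2');plate('p2')"
```

```text
top scraper_back_left [(0.73, [0.708, -0.001, 0.002])]
top scraper_back_right [(0.81, [0.675, -0.214, -0.002])]
top scraper_front_left []
top scraper [(0.62, [0.621, -0.099, -0.003])]
scene scraper_back_left [(0.6, [0.707, -0.004, 0.003])]
scene scraper_back_right [(0.63, [0.682, -0.22, 0.003]), (0.59, [0.707, 0.001, -0.001])]
scene scraper_front_left [(0.85, [0.561, 0.019, 0.0])]
scene scraper [(0.86, [0.616, -0.098, -0.0])]
```

View pics/w2.png

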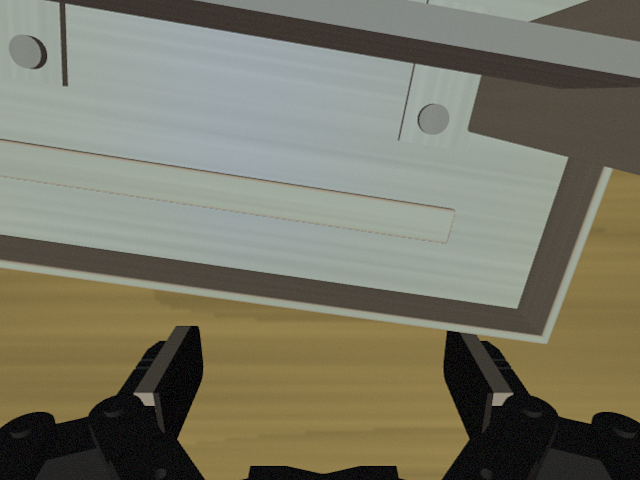

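View pics/p2_scene.png

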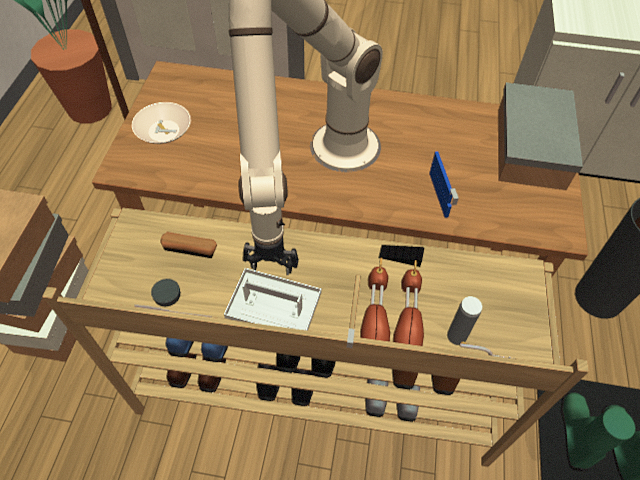

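Request:
drive_tool(commands=[[0.007,0,0,0,0],[0.014,0,0,0,0],[0.021,0,0,0,0],[0.028,0,0,0,0],[0.034,0,0,0,0],[0.038,0,0,0,0],[0.038,0,0,0,0]])

```text
time: 5.5
eef_pos: [0.5589, -0.1282, 0.1725]
tcp_rot: [1.0, 0.015, 0.003, 0.0]
ft_force: [0.0, -0.4, -0.2]
width: 0.0852
```

```bash
python3 -c "
from h import *
snap('wrist','w3');plate('p3')"
```

```text
top scraper_back_left [(0.84, [0.715, 0.026, -0.002])]
top scraper_back_right [(0.97, [0.72, -0.192, 0.0])]
top scraper_front_left [(0.87, [0.562, 0.021, 0.002])]
top scraper [(0.82, [0.647, -0.088, 0.001])]
scene scraper_back_left [(0.31, [0.486, -0.38, 0.002])]
scene scraper_back_right []
scene scraper_front_left [(0.91, [0.569, 0.022, -0.003])]
scene scraper [(0.89, [0.643, -0.084, -0.001]), (0.15, [0.588, 0.175, 0.002])]
```

View pics/w3.png

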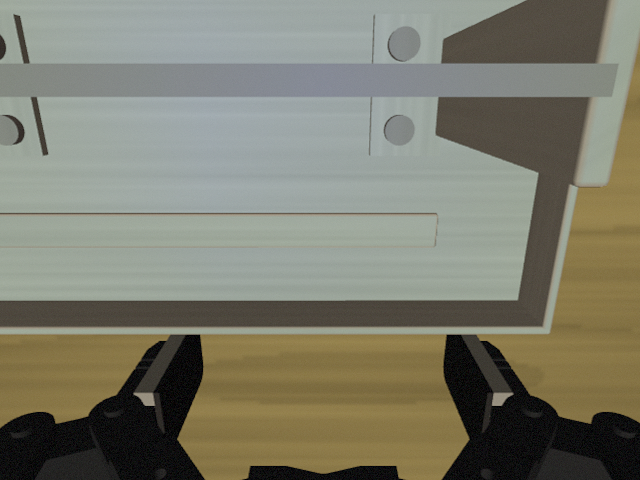

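Request:
drive_tool(commands=[[-0.02,0,0,0,0],[-0.02,0,0.03,0,0],[-0.02,0,0.08,0,0],[-0.02,-0.02,0.12,-0.15,60],[0,-0.06,0.12,-0.3,100],[0.03,-0.1,0.12,-0.45,100],[0.06,-0.12,0.12,-0.6,100],[0.086,-0.122,0.12,-0.75,100],[0.086,-0.122,0.12,-0.9,100],[0.086,-0.122,0.12,-1.05,100],[0.086,-0.122,0.12,-1.2,100],[0.086,-0.122,0.12,-1.35,100]])

```text
time: 7.25
eef_pos: [0.6429, -0.2504, 0.2895]
tcp_rot: [0.8, -0.6, -0.002, 0.001]
ft_force: [-0.7, 1.1, -3.0]
width: 0.0522
```

```bash
python3 -c "
from h import *
s=observe();print(np.round(s['q'],3),s['eef_pos'],s['tcp_rot'],s['width'])
"
```

```text
[ 0.386  0.654 -0.079  1.535  0.058  0.96  -2.569] [ 0.64290467 -0.25043135  0.28951403] [ 7.99631703e-01 -6.00485230e-01 -2.46936539e-03  7.28014493e-04] 0.052238943537990135
```

Request:
drive_tool(commands=[[0,0,0,0.14,100],[0,0,0,0.28,100],[0,0,0,0.42,100],[0,0,0,0.56,100],[0,0,0,0.7,100],[0,0,0,0.84,100],[0,0,0,0.98,100],[0,0,0,1.12,100],[0,0,0,1.26,100],[0,0,0,1.4,100],[0,0,0,1.54,100],[0,0,0,1.6,100]])

```text
time: 8.45
eef_pos: [0.6427, -0.2505, 0.2893]
tcp_rot: [0.988, 0.158, -0.001, 0.002]
ft_force: [-0.4, -1.1, -0.5]
width: 0.052
```

Request:
drive_tool(commands=[[0,0,0,0.14,100],[0,0,0,0.28,100],[0,0,0,0.42,100],[0,0,0,0.56,100],[0,0,0,0.7,100],[0,0,0,0.84,100],[0,0,0,0.98,100],[0,0,0,1.12,100],[0,0,0,1.26,100],[0,0,0,1.288,100],[0,0,0,1.288,100]])

```text
time: 9.55
eef_pos: [0.6426, -0.2506, 0.2891]
tcp_rot: [0.696, 0.718, 0.0, 0.002]
ft_force: [0.2, 0.1, -0.8]
width: 0.0519
```

```bash
python3 -c "
from h import *
s=observe();print(np.round(s['q'],3),s['eef_pos'],s['tcp_rot'],s['width'])
p,d=snap('wrist','w4');P=cloud('wrist',d)
m=(P[...,2]>.08)&(P[...,2]<.2)&(abs(P[...,1]-s['eef_pos'][1])<.03)
Q=P[m];print(Q.min(0),Q.max(0),np.percentile(Q[:,2],[0,2,5]))
plate('p4')
"
```

```text
[ 0.806  0.772 -0.73   1.524  0.564  1.06  -0.031] [ 0.64258839 -0.25063478  0.28909209] [6.96041961e-01 7.17997679e-01 3.20437022e-04 2.19492424e-03] 0.051904228844011996
[ 0.57928885 -0.28063391  0.08000578] [ 0.7515497  -0.22063512  0.19986927] [0.08000578 0.08641527 0.08875439]
top scraper_back_left [(0.69, [0.717, 0.023, 0.0])]
top scraper_back_right [(0.92, [0.722, -0.192, 0.002])]
top scraper_front_left [(0.7, [0.563, 0.022, -0.003])]
top scraper [(0.7, [0.645, -0.088, 0.001])]
scene scraper_back_left []
scene scraper_back_right [(0.16, [0.627, 0.383, -0.002])]
scene scraper_front_left [(0.7, [0.57, 0.022, -0.003])]
scene scraper [(0.77, [0.644, -0.084, -0.002]), (0.56, [0.645, -0.386, -0.0])]
```

View pics/w4.png

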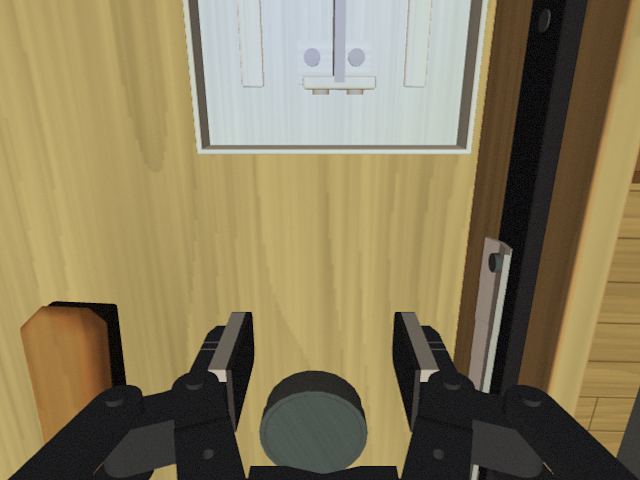

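View pics/p4_scene.png

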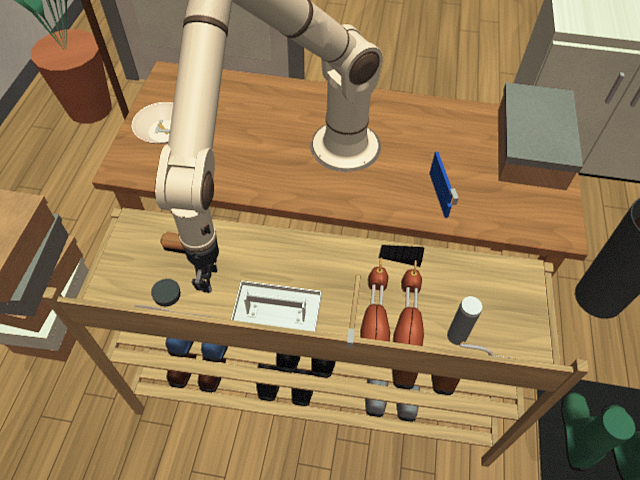

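```bash
python3 -c "
from h import *
P=cloud('wrist',np.load('pics/w4_d.npy'))
for u,v in [(240,316),(235,330),(402,316),(300,151),(200,150),(470,150),(340,84)]: print(u,v,P[v,u].round(4))
s=P[300,500:];
"
```

```text
240 316 [ 0.614  -0.2401  0.1266]
235 330 [ 0.614  -0.24    0.1361]
402 316 [ 0.6704 -0.2378  0.1276]
300 151 [ 0.6294 -0.1967  0.0217]
200 150 [ 0.5748 -0.1979  0.0217]
470 150 [ 0.7223 -0.1931  0.0223]
340 84 [ 0.6471 -0.1624  0.0857]
```

Request:
drive_tool(commands=[[0,0,-0.04,0,150],[0,0,-0.08,0,150],[0,0,-0.1,0,150],[0,0,-0.106,0,150],[0,0,-0.106,0,150]])

```text
time: 10.6
eef_pos: [0.6429, -0.2502, 0.183]
tcp_rot: [0.695, 0.719, 0.0, 0.002]
ft_force: [-0.5, -0.2, 0.1]
width: 0.0357
```

```bash
python3 -c "
from h import *
s=observe();print(np.round(s['q'],3),s['eef_pos'],s['tcp_rot'],s['width'])
p,d=snap('wrist','w5');P=cloud('wrist',d)
for u,v in [(265,320),(270,330),(250,325),(375,325),(370,330),(320,200)]: print(u,v,P[v,u].round(4))
"
```

```text
[ 0.763  0.897 -0.657  1.559  0.651  0.91  -0.087] [ 0.64285048 -0.25019511  0.18301097] [6.95116591e-01 7.18894325e-01 2.62470226e-04 1.95088509e-03] 0.035664011807551764
265 320 [ 0.6242 -0.2388  0.0259]
270 330 [ 0.6263 -0.2406  0.0292]
250 325 [ 0.6182 -0.2443  0.0203]
375 325 [ 0.6614 -0.2385  0.0279]
370 330 [ 0.6618 -0.2483  0.0148]
320 200 [ 0.6416 -0.1967  0.025 ]
```

View pics/w5.png

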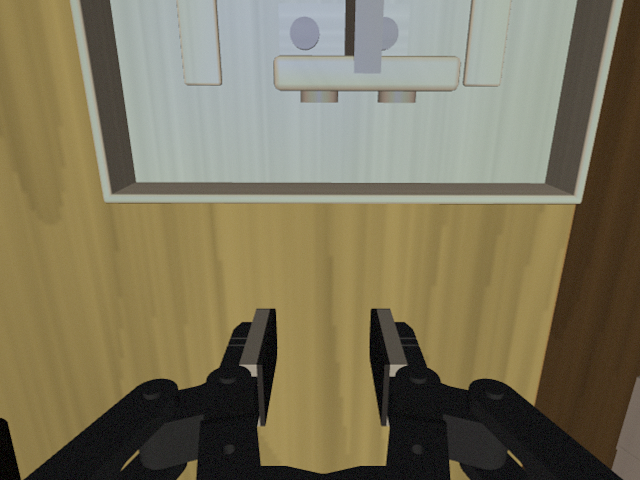

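Request:
drive_tool(commands=[[0,0.015,-0.001,0,150],[-0.001,0.03,-0.001,0,150],[-0.001,0.04,-0.001,0,150],[-0.001,0.047,-0.001,0,150],[-0.002,0.054,-0.001,0,150],[-0.002,0.061,-0.001,0,150],[-0.002,0.068,-0.001,0,150],[-0.002,0.075,-0.001,0,150]])

```text
time: 11.45
eef_pos: [0.6421, -0.1777, 0.1849]
tcp_rot: [0.696, 0.718, -0.0, 0.005]
ft_force: [0.5, -7.3, 5.3]
width: 0.0352
```

```bash
python3 -c "
from h import *
p,d=snap('wrist','w6');plate('p6',('top',))
"
```

```text
top scraper_back_left [(0.61, [0.714, 0.057, 0.0])]
top scraper_back_right [(0.82, [0.717, -0.158, -0.0])]
top scraper_front_left [(0.93, [0.562, 0.054, -0.0])]
top scraper [(0.97, [0.645, -0.055, 0.001]), (0.45, [0.564, 0.053, -0.002])]
```

View pics/w6.png

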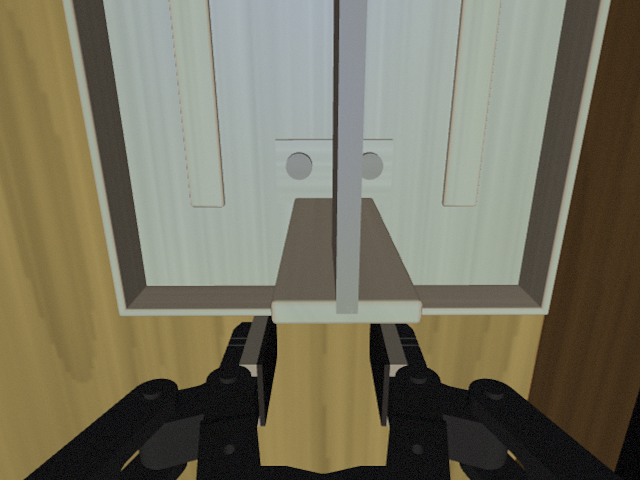

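Request:
drive_tool(commands=[[0,0.006,-0.002,0,150],[0,0.012,-0.003,0,150],[-0.001,0.018,-0.003,0,150],[-0.001,0.024,-0.003,0,150],[-0.001,0.03,-0.003,0,150],[-0.001,0.036,-0.003,0,150],[-0.001,0.042,-0.003,0,150],[-0.001,0.045,-0.003,0,150]])

```text
time: 12.55
eef_pos: [0.6407, -0.1317, 0.1809]
tcp_rot: [0.696, 0.718, 0.0, 0.004]
ft_force: [0.4, -6.0, 4.0]
width: 0.0351
```

```bash
python3 -c "
from h import *
p,d=snap('wrist','w7');plate('p7')
"
```

```text
top scraper_back_left [(0.57, [0.712, 0.102, -0.002]), (0.25, [0.588, 0.175, -0.002])]
top scraper_back_right [(0.92, [0.719, -0.116, 0.0])]
top scraper_front_left [(0.59, [0.561, 0.102, 0.001])]
top scraper [(0.57, [0.644, -0.009, -0.002])]
scene scraper_back_left []
scene scraper_back_right []
scene scraper_front_left [(0.42, [0.404, 0.217, -0.002])]
scene scraper [(0.78, [0.641, -0.007, -0.002]), (0.48, [0.579, 0.26, 0.002])]
```

View pics/p7_scene.png

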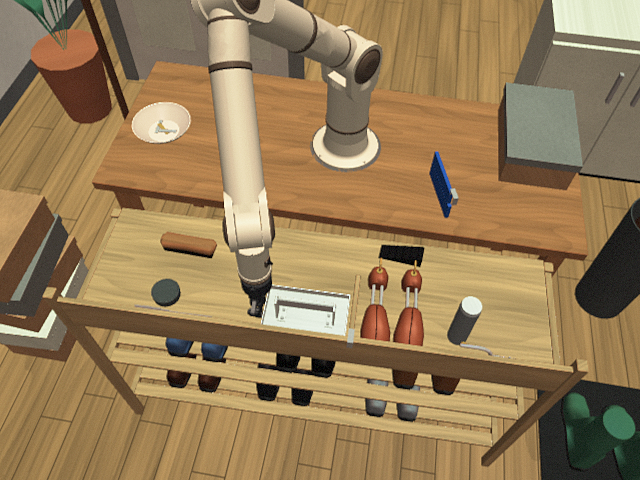

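View pics/w7.png

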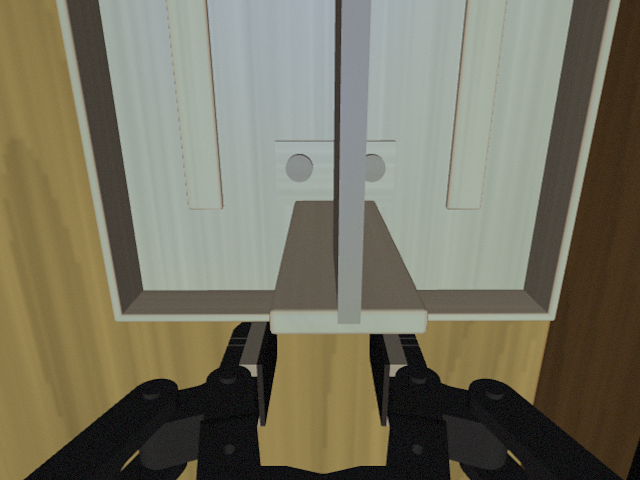

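Request:
drive_tool(commands=[[0,0.003,0,0,150],[0,0.005,0,0,150],[0,0.006,0,0,150]])

```text
time: 13.4
eef_pos: [0.6407, -0.1256, 0.1807]
tcp_rot: [0.696, 0.718, 0.0, 0.004]
ft_force: [-0.5, -5.8, 3.0]
width: 0.0352
```

Request:
drive_tool(commands=[[0,0.002,0,0,150],[0,0.003,0,0,150]])

```text
time: 13.6
eef_pos: [0.6407, -0.1232, 0.1807]
tcp_rot: [0.696, 0.718, -0.0, 0.004]
ft_force: [-0.5, -4.8, 3.6]
width: 0.0353
```

Request:
drive_tool(commands=[[0,0.001,0,0,150],[0,0.002,0,0,150]])

```text
time: 13.8
eef_pos: [0.6407, -0.1227, 0.1808]
tcp_rot: [0.696, 0.718, -0.001, 0.005]
ft_force: [0.8, -8.7, 4.0]
width: 0.0352
```

Request:
drive_tool(commands=[[0,0.001,0,0,150],[0,0.002,0,0,150]])

```text
time: 14.0
eef_pos: [0.6407, -0.1223, 0.1808]
tcp_rot: [0.696, 0.718, -0.002, 0.006]
ft_force: [0.1, -8.3, 3.4]
width: 0.0352
```

Request:
drive_tool(commands=[[0,0.002,0,0,150],[0,0.004,0,0,150],[0,0.004,0,0,150]])

```text
time: 14.3
eef_pos: [0.6407, -0.1215, 0.1808]
tcp_rot: [0.697, 0.717, -0.004, 0.007]
ft_force: [-1.1, -9.2, 4.1]
width: 0.035
```

```bash
python3 -c "
from h import *
plate('p8',('top',))
p=cv2.imread('pics/p8_top.png');cv2.imwrite('pics/z8.png',cv2.resize(p[110:260,220:420],(800,600),interpolation=cv2.INTER_CUBIC))
"
```

```text
top scraper_back_left [(0.85, [0.712, 0.113, 0.003])]
top scraper_back_right [(0.84, [0.718, -0.109, -0.001])]
top scraper_front_left [(0.61, [0.56, 0.108, 0.004])]
top scraper [(0.72, [0.646, 0.002, 0.001])]
```

View pics/z8.png

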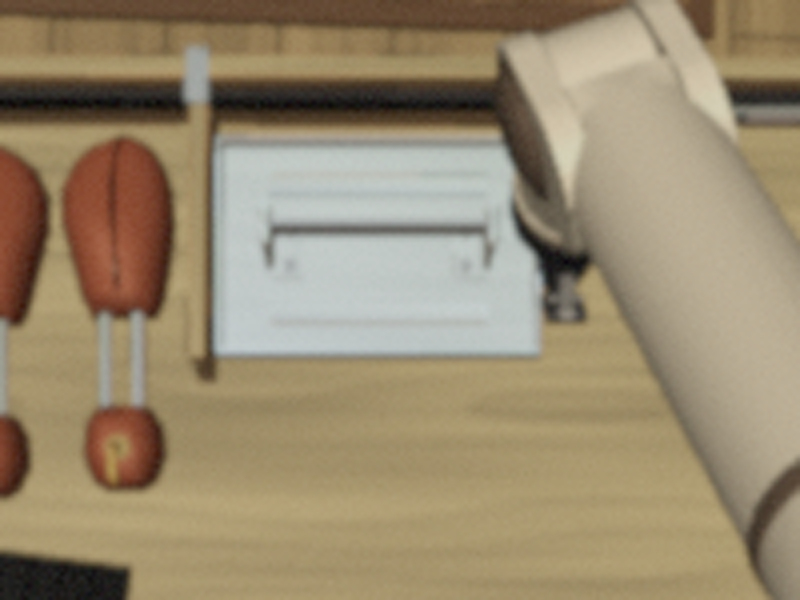

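Request:
drive_tool(commands=[[0,-0.01,0,0,150],[0,-0.03,0.01,0,150],[0,-0.03,0.06,0,150],[0,-0.03,0.11,0,150],[0,-0.03,0.12,-0.14,150],[0,-0.03,0.12,-0.28,100],[-0.03,-0.02,0.12,-0.42,50],[-0.06,0,0.12,-0.56,0],[-0.1,0.03,0.12,-0.7,0],[-0.13,0.07,0.12,-0.84,0],[-0.13,0.11,0.12,-0.98,0],[-0.13,0.121,0.12,-1.12,0]])

```text
time: 15.75
eef_pos: [0.5087, 0.0054, 0.3007]
tcp_rot: [0.971, 0.238, -0.007, 0.002]
ft_force: [0.0, 0.5, 0.3]
width: 0.0849
```

```bash
python3 -c "
from h import *
s=observe();print(np.round(s['q'],3),s['eef_pos'],2*np.arctan2(s['tcp_rot'][1],s['tcp_rot'][0]),s['width'])
plate('p9',('top',))
p=cv2.imread('pics/p9_top.png');cv2.imwrite('pics/z9.png',cv2.resize(p[110:260,220:420],(800,600),interpolation=cv2.INTER_CUBIC))
"
```

```text
[ 0.419  0.422 -0.587  1.982  0.318  0.841 -1.435] [0.50871719 0.0054353  0.30069443] 0.48073106961084544 0.08493082532570626
top scraper_back_left [(0.95, [0.714, 0.111, 0.001])]
top scraper_back_right [(0.65, [0.715, -0.108, 0.003]), (0.62, [0.488, -0.375, -0.002])]
top scraper_front_left [(0.95, [0.558, 0.108, 0.003]), (0.17, [0.487, -0.378, -0.001])]
top scraper [(0.23, [0.486, -0.375, -0.002])]
```

View pics/z9.png

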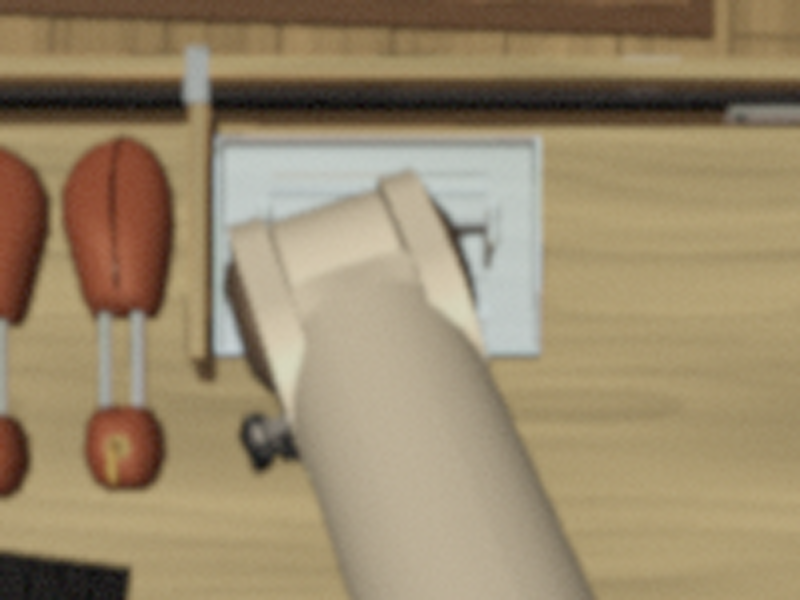

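Request:
drive_tool(commands=[[0.01,-0.006,0,-0.14,0],[0.01,-0.006,0,-0.28,0],[0.01,-0.006,0,-0.42,0],[0.01,-0.006,0,-0.451,0],[0.01,-0.006,-0.05,-0.451,0],[0.01,-0.006,-0.1,-0.451,0],[0.01,-0.006,-0.125,-0.451,0],[0.01,-0.006,-0.129,-0.451,0],[0.01,-0.006,-0.129,-0.451,0]])

```text
time: 16.9
eef_pos: [0.5204, -0.0075, 0.1708]
tcp_rot: [1.0, 0.016, -0.009, 0.002]
ft_force: [-0.3, 0.2, 0.2]
width: 0.0854
```

```bash
python3 -c "
from h import *
s=observe();print(np.round(s['q'],3),s['eef_pos'],2*np.arctan2(s['tcp_rot'][1],s['tcp_rot'][0]),s['width'])
snap('wrist','w10')
"
```

```text
[ 0.266  0.635 -0.376  2.002  0.406  0.595 -1.926] [ 0.52043131 -0.00751632  0.17083142] 0.03250896225740696 0.08536504601061022
```

View pics/w10.png

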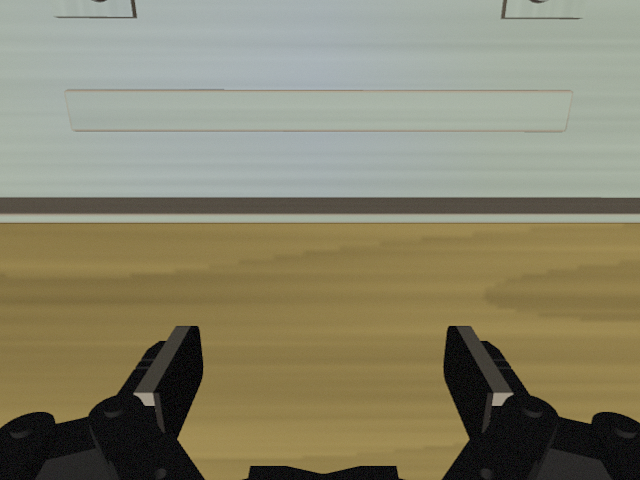

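Request:
drive_tool(commands=[[0.015,0,0,-0.002,0],[0.028,0.001,0,-0.002,0],[0.034,0.001,0,-0.002,0],[0.038,0.001,0,-0.002,0],[0.041,0.001,0,-0.002,0]])

```text
time: 17.45
eef_pos: [0.5605, -0.0065, 0.1725]
tcp_rot: [1.0, 0.015, -0.01, 0.003]
ft_force: [-7.4, -0.6, 3.9]
width: 0.0858
```

Request:
drive_tool(commands=[[0.002,0,0,0,0],[0.004,0,0,0,0]])

```text
time: 17.65
eef_pos: [0.5631, -0.0065, 0.1726]
tcp_rot: [1.0, 0.016, -0.011, 0.003]
ft_force: [-6.0, 0.7, 4.1]
width: 0.0858
```

Request:
drive_tool(commands=[[0.002,0,0,0,0],[0.003,0,0,0,0]])

```text
time: 17.85
eef_pos: [0.5653, -0.0065, 0.1726]
tcp_rot: [1.0, 0.016, -0.012, 0.003]
ft_force: [-5.6, 0.3, 3.3]
width: 0.0852
```

Request:
drive_tool(commands=[[0.002,0,0,0,0],[0.003,0,0,0,0]])

```text
time: 18.05
eef_pos: [0.5676, -0.0066, 0.1726]
tcp_rot: [1.0, 0.016, -0.013, 0.003]
ft_force: [-5.8, -0.2, 3.7]
width: 0.0858
```

Request:
drive_tool(commands=[[0.002,0,0,0,0],[0.003,0,0,0,0]])

```text
time: 18.25
eef_pos: [0.5699, -0.0066, 0.1726]
tcp_rot: [1.0, 0.016, -0.014, 0.003]
ft_force: [-4.6, 0.5, 2.5]
width: 0.0855
```

Request:
drive_tool(commands=[[0.002,0,0,0,0],[0.003,0,0,0,0]])

```text
time: 18.45
eef_pos: [0.5723, -0.0066, 0.1726]
tcp_rot: [1.0, 0.016, -0.015, 0.003]
ft_force: [-5.5, 0.9, 2.8]
width: 0.0855
```

```bash
python3 -c "
from h import *
plate('p11',('top',)); snap('wrist','w11')
p=cv2.imread('pics/p11_top.png');cv2.imwrite('pics/z11.png',cv2.resize(p[110:260,220:420],(800,600),interpolation=cv2.INTER_CUBIC))
P=cloud('top',np.load('pics/p11_top_d.npy'));x,y,z=P[...,0],P[...,1],P[...,2]
print(viewer.get_calibration('wrist')['camera_from_world'].round(3))
"
```

```text
top scraper_back_left [(0.94, [0.723, 0.108, -0.001])]
top scraper_back_right [(0.84, [0.732, -0.107, -0.002])]
top scraper_front_left [(0.75, [0.57, 0.106, -0.001])]
top scraper []
[[ 0.031 -1.     0.007 -0.024]
 [-0.934 -0.026  0.357  0.563]
 [-0.356 -0.018 -0.934  0.364]
 [ 0.     0.     0.     1.   ]]
```

View pics/z11.png

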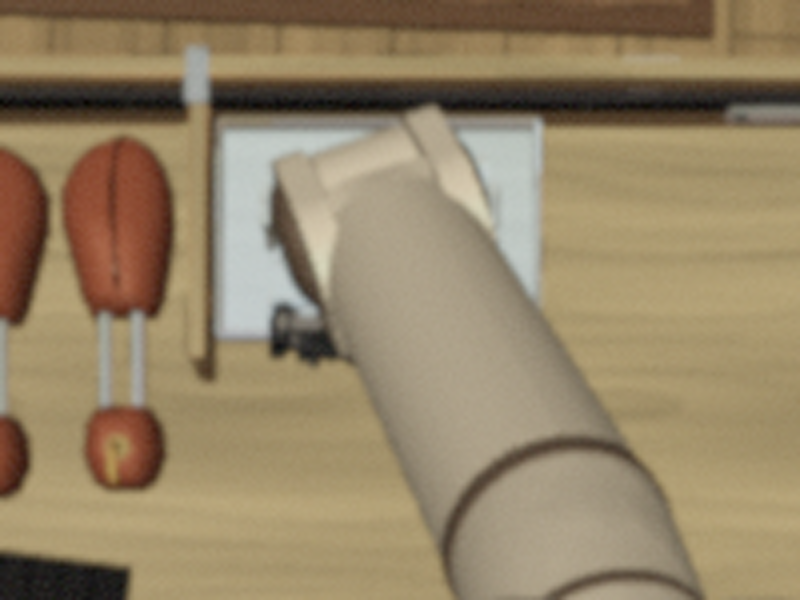

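View pics/w11.png

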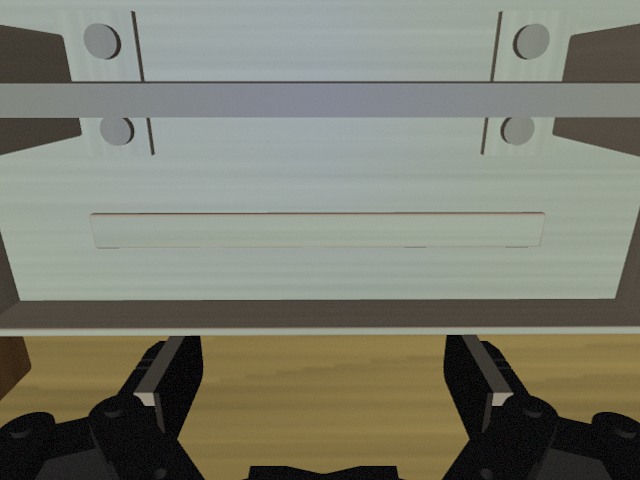

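Request:
drive_tool(commands=[[0.002,0,0,0,0],[0.003,0,0,0,0]])

```text
time: 18.95
eef_pos: [0.5739, -0.0065, 0.1725]
tcp_rot: [1.0, 0.016, -0.017, 0.004]
ft_force: [-10.7, -0.0, 9.0]
width: 0.0854
```

Request:
drive_tool(commands=[[0.002,0,0,0,0],[0.003,0,0,0,0]])

```text
time: 19.15
eef_pos: [0.5748, -0.0064, 0.1724]
tcp_rot: [1.0, 0.016, -0.02, 0.004]
ft_force: [-13.8, 0.4, 10.4]
width: 0.0852
```

Request:
drive_tool(commands=[[0.002,0,0,0,0],[0.004,0,0,0,0]])

```text
time: 19.35
eef_pos: [0.576, -0.0063, 0.1721]
tcp_rot: [1.0, 0.016, -0.024, 0.005]
ft_force: [-16.3, 1.1, 14.1]
width: 0.0855
```

Request:
drive_tool(commands=[[-0.01,0,0,0,0],[-0.04,0,0,0,0],[-0.06,0,0.04,0,0],[-0.06,0,0.09,0,0],[-0.08,0,0.13,0,0],[-0.08,-0.05,0.15,0,0],[-0.08,-0.1,0.15,0,0],[-0.08,-0.15,0.15,0,0],[-0.08,-0.2,0.15,0,0],[-0.08,-0.2,0.15,0,0]])

```text
time: 20.35
eef_pos: [0.4954, -0.215, 0.3229]
tcp_rot: [1.0, 0.011, -0.022, 0.007]
ft_force: [-0.1, 0.7, 0.6]
width: 0.0853
```

```bash
python3 -c "
from h import *
plate('p12')
p=cv2.imread('pics/p12_top.png');cv2.imwrite('pics/z12.png',cv2.resize(p[115:220,250:390],(800,600),interpolation=cv2.INTER_CUBIC))
p=cv2.imread('pics/p12_scene.png');cv2.imwrite('pics/z12s.png',cv2.resize(p[250:355,240:380],(800,600),interpolation=cv2.INTER_CUBIC))
P=cloud('top',np.load('pics/p12_top_d.npy'));x,y,z=P[...,0],P[...,1],P[...,2]
m=(z>.012)&(z<.03)&(x>.5)&(x<.72)&(y<.1)&(y>-.15)
pts=P[m][:,:2].astype(np.float32); print(len(pts),cv2.minAreaRect(pts))
"
```

```text
top scraper_back_left [(0.9, [0.726, 0.109, 0.001])]
top scraper_back_right [(0.67, [0.729, -0.108, -0.001])]
top scraper_front_left [(0.76, [0.571, 0.104, 0.002])]
top scraper [(0.9, [0.656, -0.003, -0.001])]
scene scraper_back_left []
scene scraper_back_right []
scene scraper_front_left [(0.88, [0.58, 0.108, -0.002])]
scene scraper [(0.77, [0.652, -0.004, -0.002]), (0.72, [0.626, 0.384, 0.0])]
266 ((0.6502857208251953, -0.005593776702880859), (0.14163219928741455, 0.214283749461174), 1.75092613697052)
```

View pics/z12.png

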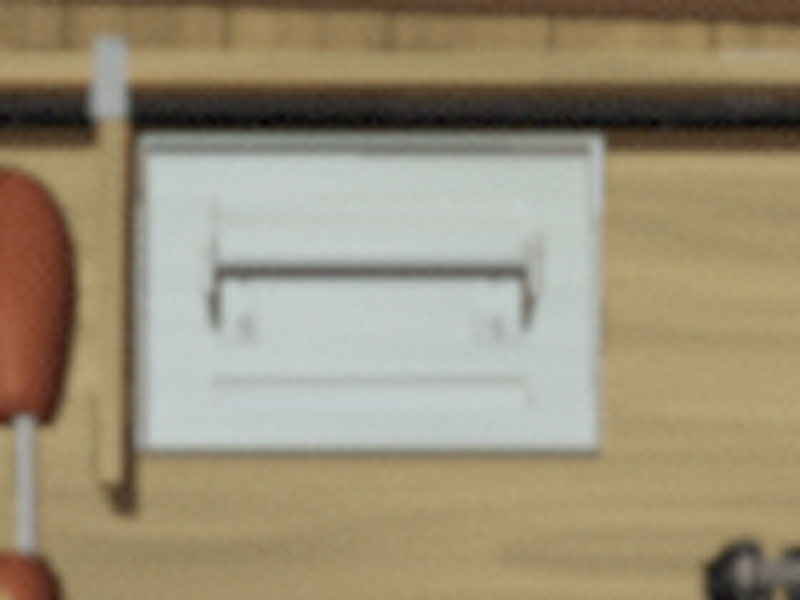

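View pics/z12s.png

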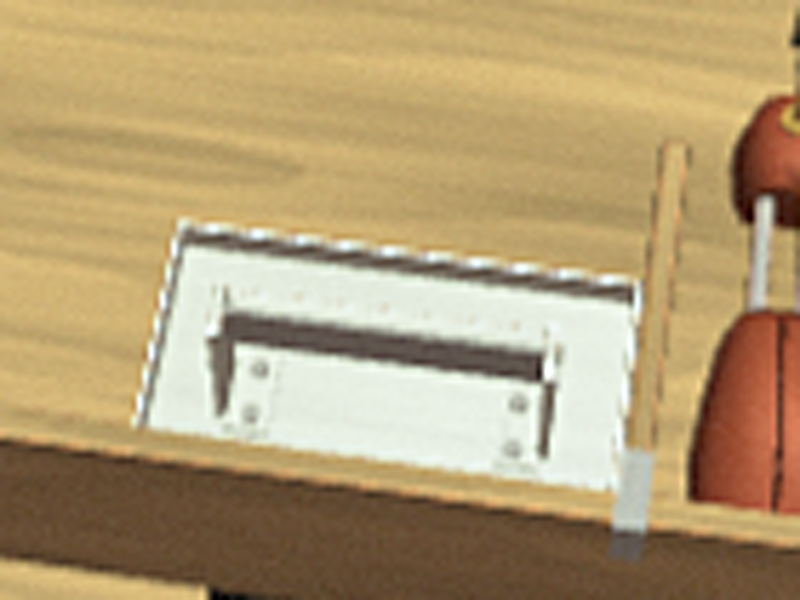

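Request:
drive_tool(commands=[[0,0.05,0,0,0],[0,0.1,0,0,0],[0,0.15,0,0,0],[0,0.2,0,0,0],[0,0.25,0,0,0],[0,0.3,0,0,0],[0,0.318,0,0,0],[0.01,0.318,0,0,0],[0.01,0.318,0,0,0]])

```text
time: 21.75
eef_pos: [0.5073, 0.1132, 0.3223]
tcp_rot: [1.0, 0.018, -0.023, 0.005]
ft_force: [0.1, -0.5, 0.1]
width: 0.0853
```

```bash
python3 -c "
from h import *
s=observe();print(np.round(s['q'],3),s['eef_pos'],2*np.arctan2(s['tcp_rot'][1],s['tcp_rot'][0]))
p,d=snap('wrist','w13')
"
```

```text
[ 0.176  0.408 -0.545  1.927  0.254  0.924 -2.032] [0.50729743 0.11322251 0.3223277 ] 0.03559350542399186
```

View pics/w13.png

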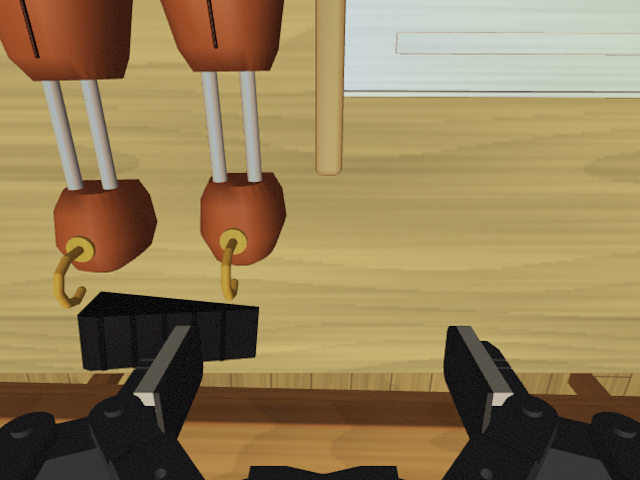

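Request:
drive_tool(commands=[[0.05,-0.03,0,0,0],[0.1,-0.06,0,0,0],[0.14,-0.06,0,0,0],[0.14,-0.06,0,0,0]])

```text
time: 22.2
eef_pos: [0.6513, 0.0461, 0.3211]
tcp_rot: [1.0, 0.012, -0.022, 0.006]
ft_force: [-0.4, -0.7, 0.2]
width: 0.0855
```

```bash
python3 -c "
from h import *
p,d=snap('wrist','w14')
"
```

```text
(no output)
```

View pics/w14.png

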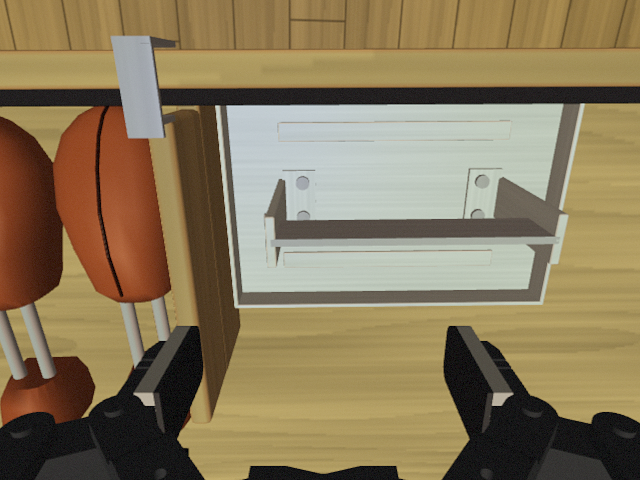

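```bash
python3 -c "
from h import *
p=cv2.imread('pics/w14.png');cv2.imwrite('pics/z14.png',cv2.resize(p[90:330,170:290],(400,800),interpolation=cv2.INTER_CUBIC)[:600] if 0 else cv2.resize(p[90:320,160:400],(626,600),interpolation=cv2.INTER_CUBIC))
"
```

```text
(no output)
```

View pics/z14.png

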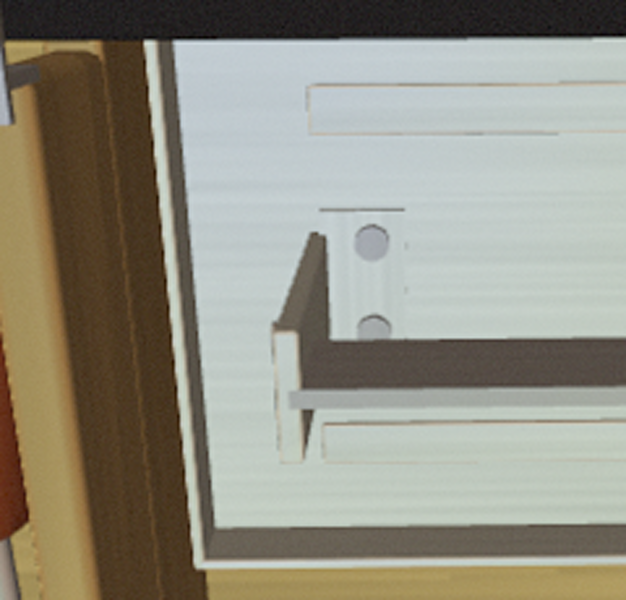

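```bash
python3 -c "
from h import *
P=cloud('wrist',np.load('pics/w14_d.npy'))
for v in [115,150,200,250,290,320]:
    print(v,[(u,*P[v,u].round(3)) for u in range(190,250,4)])
"
```

```text
115 [(190, np.float64(0.71), np.float64(0.113), np.float64(0.069)), (194, np.float64(0.71), np.float64(0.113), np.float64(0.063)), (198, np.float64(0.709), np.float64(0.112), np.float64(0.057)), (202, np.float64(0.708), np.float64(0.113), np.float64(0.049)), (206, np.float64(0.708), np.float64(0.112), np.float64(0.042)), (210, np.float64(0.707), np.float64(0.112), np.float64(0.032)), (214, np.float64(0.706), np.float64(0.112), np.float64(0.022)), (218, np.float64(0.706), np.float64(0.11), np.float64(0.022)), (222, np.float64(0.705), np.float64(0.109), np.float64(0.016)), (226, np.float64(0.704), np.float64(0.109), np.float64(0.005)), (230, np.float64(0.704), np.float64(0.107), np.float64(0.002)), (234, np.float64(0.704), np.float64(0.104), np.float64(0.003)), (238, np.float64(0.704), np.float64(0.102), np.float64(0.002)), (242, np.float64(0.704), np.float64(0.099), np.float64(0.004)), (246, np.float64(0.704), np.float64(0.096), np.float64(0.003))]
150 [(190, np.float64(0.695), np.float64(0.112), np.float64(0.079)), (194, np.float64(0.694), np.float64(0.112), np.float64(0.073)), (198,
[... 3952 characters left out ...]
 (206, np.float64(0.604), np.float64(0.109), np.float64(0.086)), (210, np.float64(0.599), np.float64(0.109), np.float64(0.078)), (214, np.float64(0.595), np.float64(0.109), np.float64(0.071)), (218, np.float64(0.59), np.float64(0.109), np.float64(0.063)), (222, np.float64(0.583), np.float64(0.109), np.float64(0.054)), (226, np.float64(0.577), np.float64(0.109), np.float64(0.043)), (230, np.float64(0.57), np.float64(0.108), np.float64(0.032)), (234, np.float64(0.563), np.float64(0.108), np.float64(0.021)), (238, np.float64(0.553), np.float64(0.108), np.float64(0.006)), (242, np.float64(0.55), np.float64(0.106), np.float64(0.001)), (246, np.float64(0.55), np.float64(0.103), np.float64(0.001))]
```

```bash
python3 -c "
from h import *
P=cloud('top',np.load('pics/p12_top_d.npy'))
for u in [278,290,305,320,335,345,352]:
    print(u,[tuple(P[v,u].round(3).tolist()) for v in range(132,145)])
"
```

```text
278 [(0.725, 0.095, 0.09), (0.723, 0.095, 0.087), (0.72, 0.094, 0.09), (0.72, 0.095, 0.081), (0.719, 0.095, 0.073), (0.72, 0.096, 0.062), (0.726, 0.098, 0.031), (0.727, 0.099, 0.019), (0.726, 0.1, 0.014), (0.725, 0.1, 0.005), (0.722, 0.1, 0.009), (0.719, 0.1, 0.006), (0.717, 0.1, 0.006)]
290 [(0.727, 0.064, 0.086), (0.724, 0.063, 0.089), (0.721, 0.063, 0.089), (0.72, 0.064, 0.082), (0.72, 0.064, 0.074), (0.72, 0.064, 0.065), (0.728, 0.066, 0.029), (0.726, 0.066, 0.025), (0.726, 0.067, 0.018), (0.725, 0.067, 0.01), (0.723, 0.067, 0.007), (0.721, 0.067, 0.005), (0.719, 0.067, 0.002)]
305 [(0.727, 0.024, 0.091), (0.725, 0.024, 0.088), (0.723, 0.024, 0.086), (0.722, 0.024, 0.082), (0.722, 0.025, 0.074), (0.723, 0.025, 0.058), (0.73, 0.026, 0.025), (0.729, 0.026, 0.02), (0.726, 0.026, 0.02), (0.726, 0.026, 0.013), (0.723, 0.026, 0.011), (0.725, 0.026, -0.005), (0.719, 0.025, 0.008)]
320 [(0.729, -0.014, 0.088), (0.727, -0.014, 0.087), (0.725, -0.015, 0.086), (0.723, -0.015, 0.082), (0.723, -0.015, 0.072), (0.723, -0.015, 0.063), (0.731, -0.015, 0.028), (0.732, -0.015, 0.016), (0.73, -0.01
[... 344 characters left out ...]
3), (0.729, -0.057, 0.002), (0.725, -0.057, 0.004), (0.722, -0.057, 0.006)]
345 [(0.733, -0.08, 0.084), (0.728, -0.079, 0.09), (0.727, -0.08, 0.085), (0.726, -0.08, 0.081), (0.725, -0.081, 0.073), (0.724, -0.081, 0.068), (0.733, -0.083, 0.028), (0.733, -0.084, 0.021), (0.73, -0.084, 0.02), (0.728, -0.084, 0.018), (0.731, -0.085, -0.002), (0.725, -0.085, 0.007), (0.724, -0.085, 0.002)]
352 [(0.732, -0.098, 0.086), (0.729, -0.098, 0.088), (0.727, -0.098, 0.087), (0.725, -0.098, 0.084), (0.726, -0.099, 0.073), (0.726, -0.1, 0.064), (0.734, -0.102, 0.028), (0.733, -0.102, 0.023), (0.732, -0.103, 0.017), (0.731, -0.103, 0.01), (0.73, -0.104, 0.004), (0.726, -0.104, 0.006), (0.725, -0.104, 0.002)]
```

Request:
drive_tool(commands=[[0,-0.04,0,0.14,0],[0,-0.08,0,0.28,0],[0,-0.12,0,0.42,0],[0,-0.16,0,0.56,255],[0,-0.2,0,0.7,255],[0,-0.216,0,0.84,255],[0,-0.216,0,0.98,255],[0,-0.216,0,1.12,255],[0,-0.216,0,1.26,255],[0,-0.216,0,1.4,255],[0,-0.216,0,1.54,255],[0,-0.216,0,1.576,255]])

```text
time: 23.45
eef_pos: [0.648, -0.1683, 0.3207]
tcp_rot: [0.694, 0.72, -0.014, 0.02]
ft_force: [-0.6, 0.3, -0.1]
width: 0.0003
```

```bash
python3 -c "
from h import *
s=observe();print(np.round(s['q'],3),s['eef_pos'],s['tcp_rot'],2*np.arctan2(s['tcp_rot'][1],s['tcp_rot'][0]))
from scipy.spatial.transform import Rotation as R
print(R.from_quat(s['tcp_rot']).as_matrix().round(3))
p,d=snap('wrist','w15');P=cloud('wrist',d)
"
```

```text
[ 0.719  0.708 -0.773  1.57   0.593  1.087 -0.179] [ 0.64797131 -0.16834271  0.3206591 ] [ 0.69397487  0.71960314 -0.01351767  0.01968427] 1.6070524953169976
[[-0.036  0.999  0.01 ]
 [ 0.998  0.036 -0.047]
 [-0.047  0.008 -0.999]]
```

View pics/w15.png

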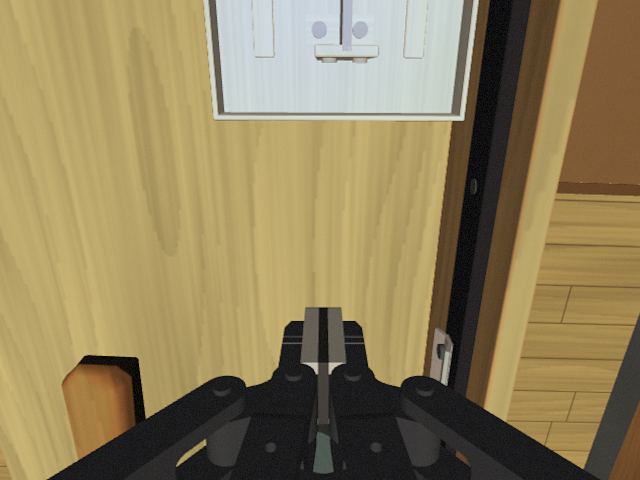

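Request:
drive_tool(commands=[[0.002,0,-0.045,-0.007,255],[0.002,0,-0.09,-0.007,255],[0.002,0,-0.12,-0.007,255],[0.002,0,-0.134,-0.007,255],[0.002,0,-0.134,-0.007,255],[0.002,0.02,-0.134,-0.007,255],[0.002,0.035,-0.134,-0.007,255],[0.002,0.042,-0.134,-0.007,255],[0.002,0.042,-0.134,-0.007,255]])

```text
time: 24.4
eef_pos: [0.6506, -0.1242, 0.1882]
tcp_rot: [0.696, 0.718, -0.013, 0.02]
ft_force: [-0.3, -0.1, 0.9]
width: 0.0002
```

Request:
drive_tool(commands=[[0,0.002,0,0,255],[0,0.003,0,0,255]])

```text
time: 24.6
eef_pos: [0.6509, -0.1216, 0.1888]
tcp_rot: [0.696, 0.718, -0.013, 0.021]
ft_force: [-0.5, 0.3, 0.0]
width: 0.0004
```

Request:
drive_tool(commands=[[0,0.002,0,0,255],[0,0.003,0,0,255]])

```text
time: 24.8
eef_pos: [0.6509, -0.1189, 0.1888]
tcp_rot: [0.696, 0.718, -0.013, 0.021]
ft_force: [-0.7, -0.5, -0.0]
width: -0.0
```

```bash
python3 -c "
from h import *
p,d=snap('wrist','w16')
"
```

```text
(no output)
```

View pics/w16.png

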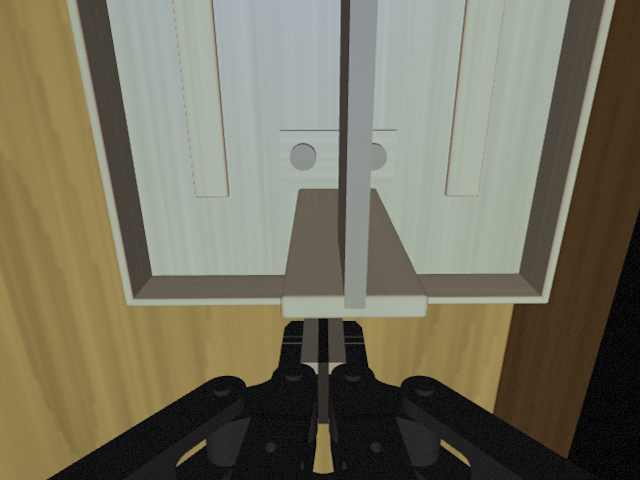

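Request:
drive_tool(commands=[[0,0.001,-0.003,0,255],[0,0.003,-0.003,0,255]])

```text
time: 25.05
eef_pos: [0.6506, -0.1164, 0.1851]
tcp_rot: [0.696, 0.717, -0.013, 0.021]
ft_force: [0.8, -2.9, -1.7]
width: 0.0001
```

Request:
drive_tool(commands=[[0,0.002,0,0,255],[0,0.003,0,0,255]])

```text
time: 25.25
eef_pos: [0.6505, -0.1153, 0.185]
tcp_rot: [0.697, 0.717, -0.014, 0.022]
ft_force: [0.9, -7.0, 1.2]
width: 0.0003
```

Request:
drive_tool(commands=[[0,0.002,0,0,255],[0,0.003,0,0,255]])

```text
time: 25.45
eef_pos: [0.6505, -0.1146, 0.1851]
tcp_rot: [0.697, 0.716, -0.016, 0.023]
ft_force: [0.1, -8.8, 0.9]
width: 0.0002
```

Request:
drive_tool(commands=[[0,0.003,0,0,255],[0,0.004,0,0,255],[0,0.004,0,0,255]])

```text
time: 25.75
eef_pos: [0.6504, -0.1138, 0.185]
tcp_rot: [0.698, 0.715, -0.018, 0.024]
ft_force: [-0.1, -8.5, 1.0]
width: -0.0003
```

Request:
drive_tool(commands=[[0,-0.01,0,0,255],[0,-0.04,0,0,255],[0,-0.05,0.04,0,255],[0,-0.05,0.09,0,255],[-0.03,-0.06,0.13,0,255],[-0.08,-0.08,0.15,0,255],[-0.13,-0.1,0.15,0,255],[-0.18,-0.12,0.15,0,255],[-0.22,-0.14,0.15,0,255],[-0.22,-0.14,0.15,0,255]])

```text
time: 26.75
eef_pos: [0.4252, -0.2564, 0.3341]
tcp_rot: [0.7, 0.713, -0.02, 0.022]
ft_force: [-0.2, -0.5, 0.2]
width: -0.0004
```

```bash
python3 -c "
from h import *
plate('p17')
for cam,c in (('top',(115,220,250,390)),('scene',(250,355,240,380))):
    p=cv2.imread(f'pics/p17_{cam}.png');cv2.imwrite(f'pics/z17{cam}.png',cv2.resize(p[c[0]:c[1],c[2]:c[3]],(800,600),interpolation=cv2.INTER_CUBIC))
P=cloud('top',np.load('pics/p17_top_d.npy'));x,y,z=P[...,0],P[...,1],P[...,2]
for u in [278,305,335,352]:
    print(u,[tuple(P[v,u].round(3).tolist()) for v in range(137,143)])
for v in [148,165,185]:
    print(v,[tuple(P[v,u].round(3).tolist()) for u in range(268,279)])
a=cv2.imread('pics/top0.png').astype(int);b=cv2.imread('pics/p17_top.png').astype(int)
cv2.imwrite('pics/diff.png',np.clip(abs(a-b).max(2)*3,0,255).astype(np.uint8))
"
```

```text
top scraper_back_left [(0.6, [0.725, 0.108, 0.001])]
top scraper_back_right [(0.63, [0.73, -0.105, -0.002])]
top scraper_front_left [(0.82, [0.575, 0.109, 0.001]), (0.52, [0.64, -0.389, -0.002])]
top scraper [(0.7, [0.657, -0.004, -0.001]), (0.55, [0.732, -0.337, 0.075])]
scene scraper_back_left []
scene scraper_back_right []
scene scraper_front_left [(0.58, [0.58, 0.107, -0.002])]
scene scraper [(0.68, [0.653, 0.001, -0.002])]
278 [(0.718, 0.096, 0.069), (0.727, 0.099, 0.027), (0.727, 0.099, 0.02), (0.725, 0.099, 0.017), (0.724, 0.1, 0.009), (0.724, 0.1, 0.002)]
305 [(0.722, 0.025, 0.063), (0.729, 0.025, 0.03), (0.727, 0.025, 0.027), (0.726, 0.025, 0.022), (0.727, 0.026, 0.009), (0.725, 0.026, 0.006)]
335 [(0.724, -0.055, 0.066), (0.732, -0.056, 0.029), (0.732, -0.056, 0.02), (0.731, -0.057, 0.014), (0.727, -0.057, 0.016), (0.728, -0.057, 0.006)]
352 [(0.725, -0.099, 0.065), (0.733, -0.102, 0.031), (0.732, -0.102, 0.026), (0.73, -0.103, 0.022), (0.73, -0.103, 0.014), (0.728, -0.104, 0.01)]
148 [(0.678, 0.117, 0.103), (0.68, 0.115, 0.098), (0.678, 0.112, 0.103), (0.681, 0.111, 0.096), (0.685, 0.109, 0.08), (0.695, 0.11, 0.042), (0.7, 0.109, 0.026), (0.705, 0.108, 0.006), (0.706, 0.105, 0.004), (0.706, 0.102, 0.004), (0.706, 0.099, 0.006)]
165 [(0.635, 0.116, 0.099), (0.636, 0.114, 0.097), (0.634, 0.111, 0.102), (0.635, 0.108, 0.1), (0.642, 0.108, 0.073), (0.651, 0.109, 0.034), (0.652, 0.107, 0.028), (0.657, 0.106, 0.008), (0.658, 0.103, 0.005), (0.659, 0.101, 0.001), (0.659, 0.098, 0.002)]
185 [(0.583, 0.114, 0.1), (0.583, 0.112, 0.1), (0.583, 0.109, 0.098), (0.583, 0.107, 0.098), (0.59, 0.107, 0.068), (0.597, 0.107, 0.033), (0.599, 0.105, 0.024), (0.602, 0.104, 0.005), (0.602, 0.101, 0.007), (0.602, 0.098, 0.007), (0.602, 0.095, 0.008)]
```

View pics/z17top.png

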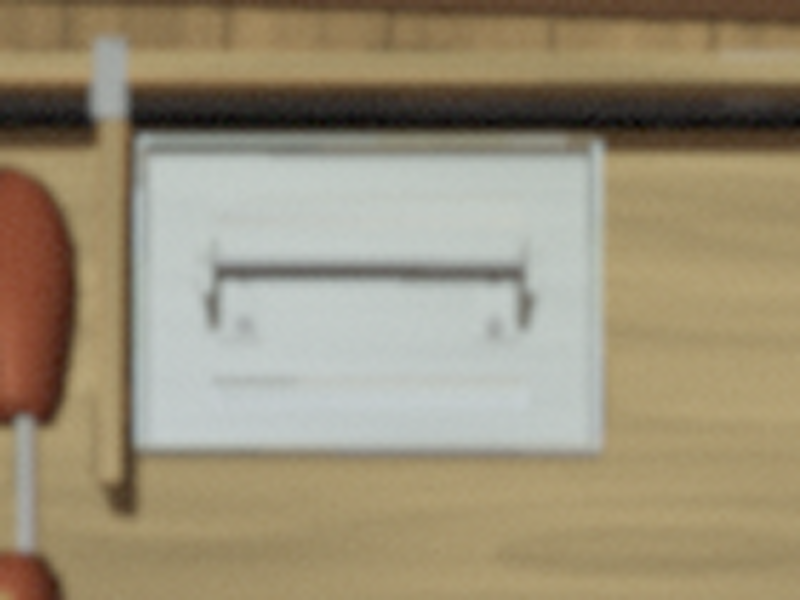

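View pics/diff.png

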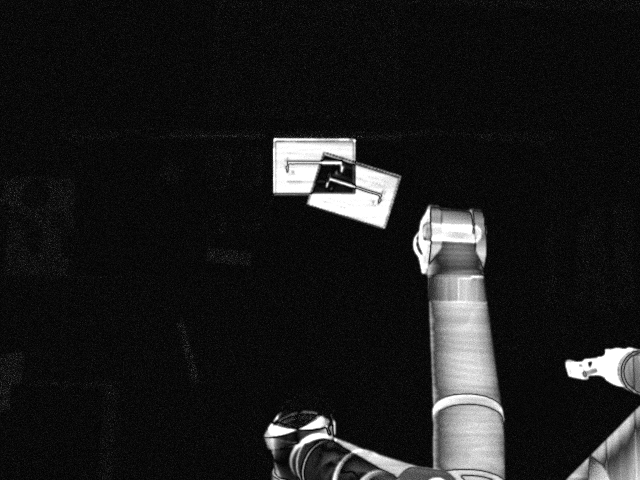

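View pics/p17_scene.png

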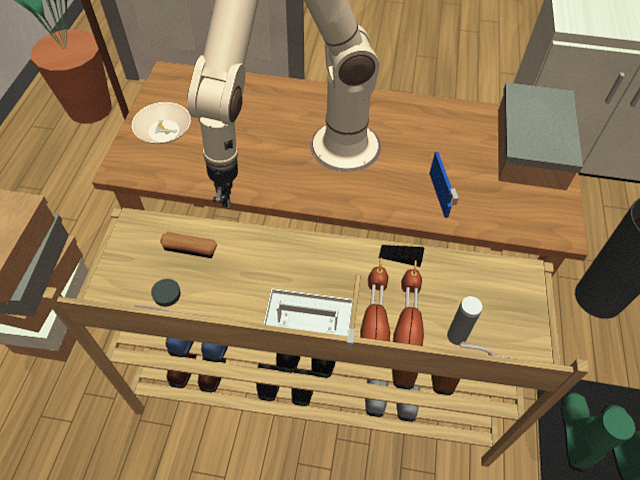

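View pics/z17scene.png

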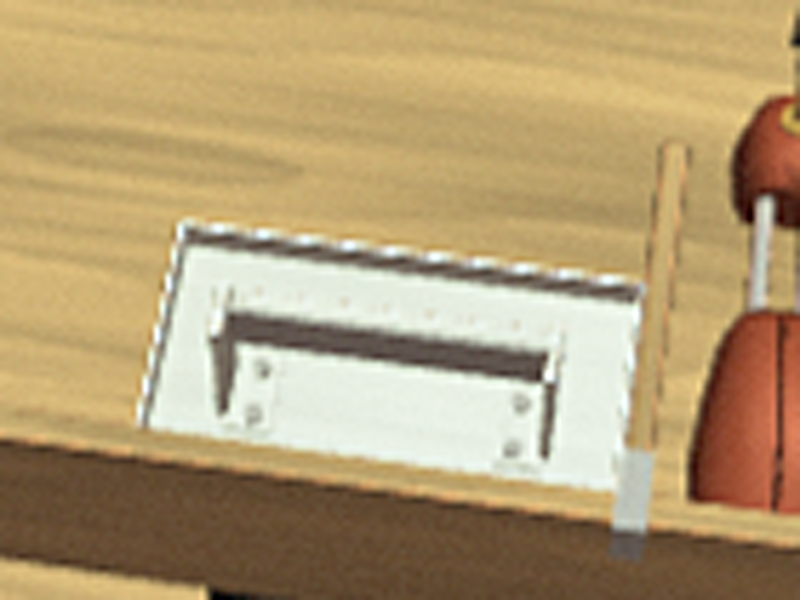

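```bash
python3 -c "
from h import *
# rotation of plate: fit front rim edge & blade in top images (subpixel via depth-free colour threshold)
for t in ['p12','p17']:
    g=cv2.imread(f'pics/{t}_top.png').astype(float)
    sat=g[:,:,0]-g[:,:,2]  # blue minus red: wood negative, plate ~0+
    def sub(line,th):
        for i in range(len(line)-1):
            if (line[i]-th)*(line[i+1]-th)<=0: return i+(th-line[i])/(line[i+1]-line[i])
    fr=[(u,180+sub(sat[180:205,u],-22)) for u in range(282,350)]
    rt=[(v,345+sub(sat[v,345:365],-22)) for v in range(145,190)]
    for n,a in (('front',fr),('right',rt)):
        a=np.array(a);c=np.polyfit(a[:,0],a[:,1],1);print(t,n,c[0].round(4),np.polyval(c,a[:,0].mean()).round(2))
"
```

```text
p12 front -0.0002 193.66
p12 right -0.0113 354.59
p17 front 0.009 193.9
p17 right 0.0079 354.94
```

```bash
python3 -c "
from h import *
for psi in (.0,.02,.03,.04):
    c,s=np.cos(psi),np.sin(psi); ctr=np.array([.656,-.001])
    f=lambda lx,ly,z=.011:proj('top',[ctr[0]+c*lx-s*ly,ctr[1]+s*lx+c*ly,z])
    a,b=f(-.075,.09,0),f(-.075,-.09,0);e,g=f(-.06,-.11,0),f(.06,-.11,0)
    print(psi,'front',((b-a)[1]/(b-a)[0]).round(4),'right',((g-e)[0]/(g-e)[1]).round(4),b.round(1),e.round(1))
# board & divider slope in the picture
g=cv2.imread('pics/p17_top.png').astype(float).sum(2)/3
o=[]
for u in list(range(290,345))+list(range(365,400)):
    col=cv2.GaussianBlur(g[120:136,u].reshape(-1,1),(1,3),0).ravel(); i=np.argmin(np.diff(col)); o.append((u,120+i))
o=np.array(o);print('strip/board-top edge',np.polyfit(o[:,0],o[:,1],1))
o=[]
for u in list(range(365,398)):
    col=g[132:148,u]; w=np.clip(np.diff(col),0,None); o.append((u,132+.5+(w*np.arange(len(w))).sum()/w.sum()))
for u in list(range(405,500)): pass
o=np.array(o);print('foot',np.polyfit(o[:,0],o[:,1],1))
P=cloud('top',np.load('pics/top0_d.npy'))
A=[]
for u in range(285,540):
    col=P[:,u];m=(col[:,0]>.7)&(col[:,0]<.77)&(col[:,2]>.105)&(col[:,2]<.125)
    if m.any(): q=col[m];A.append((q[:,1].mean(),q[:,0].min()))
A=np.array(A);print('board top front edge dx/dy',np.polyfit(A[:,0],A[:,1],1))
W=cloud('wrist',np.load('pics/w14_d.npy')) if 0 else None
"
```

```text
0.0 front 0.031 right -0.0233 [345.9 195.2] [353.3 190.1]
0.02 front 0.0112 right -0.003 [346.5 194.6] [353.8 189.3]
0.03 front 0.0013 right 0.0072 [346.7 194.3] [354.  188.9]
0.04 front -0.0085 right 0.0174 [347. 194.] [354.2 188.5]
strip/board-top edge [-3.73537968e-03  1.30145204e+02]
foot [-1.77722241e-03  1.40700083e+02]
board top front edge dx/dy [-0.02980182  0.73039465]
```

Request:
drive_tool(commands=[[0.05,0.03,0,0,255],[0.1,0.06,0,0,255],[0.14,0.09,0.01,0,255],[0.17,0.12,0.01,0,255],[0.2,0.16,0.01,0,255],[0.2,0.19,0.01,0,255],[0.2,0.19,0.01,0,255]])

```text
time: 27.95
eef_pos: [0.6326, -0.0532, 0.3453]
tcp_rot: [0.693, 0.72, -0.014, 0.022]
ft_force: [0.1, 0.9, 1.4]
width: 0.0002
```

```bash
python3 -c "
from h import *
p,d=snap('wrist','w18')
"
```

```text
(no output)
```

View pics/w18.png

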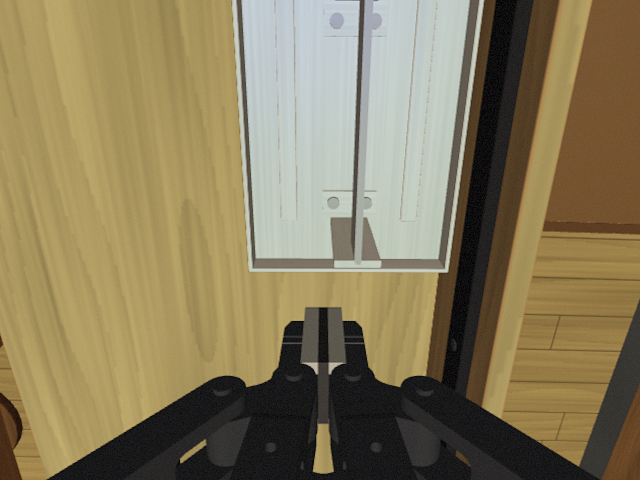

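```bash
cat > m.py <<'E'
from h import *
def onplane(uv,z,cal):
    K=cal['camera_matrix'];T=np.linalg.inv(cal['camera_from_world'])
    r=T[:3,:3]@np.linalg.inv(K)@np.array([uv[0],uv[1],1.]);o=T[:3,3];return o+r*(z-o[2])/r[2]
E
python3 - <<'E'
from m import *
p=cv2.imread('pics/w18.png');
cv2.imwrite('pics/z18a.png',cv2.resize(p[200:320,400:480],(400,600),interpolation=cv2.INTER_CUBIC))
cv2.imwrite('pics/z18b.png',cv2.resize(p[0:120,440:520],(400,600),interpolation=cv2.INTER_CUBIC))
cal=viewer.get_calibration('wrist');
for v in [20,100,180,250]:
    print(v,p[v,425:500:1].sum(1).tolist()[:75:1])
E
```

```text
20 [592, 589, 600, 601, 598, 594, 594, 592, 590, 586, 592, 597, 594, 605, 604, 601, 595, 601, 609, 604, 605, 600, 600, 600, 601, 604, 599, 600, 598, 598, 589, 586, 585, 592, 598, 597, 592, 592, 586, 592, 590, 589, 436, 240, 270, 265, 271, 258, 268, 274, 267, 350, 533, 608, 608, 591, 419, 145, 169, 155, 169, 187, 168, 186, 173, 180, 187, 165, 82, 47, 48, 62, 31, 39, 22]
100 [595, 585, 557, 573, 587, 596, 589, 593, 591, 600, 604, 602, 595, 596, 592, 592, 599, 602, 596, 589, 588, 584, 580, 582, 580, 587, 590, 589, 592, 589, 583, 600, 471, 277, 258, 263, 269, 271, 266, 272, 233, 467, 579, 588, 599, 440, 173, 160, 176, 177, 176, 189, 197, 166, 189, 183, 149, 43, 21, 61, 62, 22, 56, 28, 28, 10, 36, 35, 42, 46, 59, 48, 19, 32, 39]
180 [583, 592, 594, 591, 585, 581, 579, 582, 584, 585, 583, 575, 568, 562, 565, 575, 580, 581, 579, 579, 583, 589, 497, 323, 246, 256, 259, 261, 272, 274, 259, 511, 585, 591, 532, 330, 165, 180, 178, 174, 187, 193, 175, 189, 176, 89, 26, 60, 37, 25, 13, 37, 37, 42, 46, 36, 46, 35, 53, 58, 20, 35, 32, 74, 81, 113, 101, 104, 88, 94, 113, 100, 106, 87, 97]
250 [570, 580, 572, 568, 571, 563, 565, 569, 574, 568, 567, 572, 575, 581, 425, 244, 261, 266, 270, 259, 258, 262, 517, 589, 601, 483, 257, 177, 194, 197, 192, 185, 196, 189, 198, 101, 50, 37, 29, 60, 48, 47, 50, 66, 63, 41, 2, 42, 43, 46, 34, 37, 81, 97, 109, 100, 86, 92, 98, 100, 95, 103, 104, 84, 96, 139, 154, 188, 184, 186, 183, 175, 181, 174, 166]
```

View pics/z18a.png

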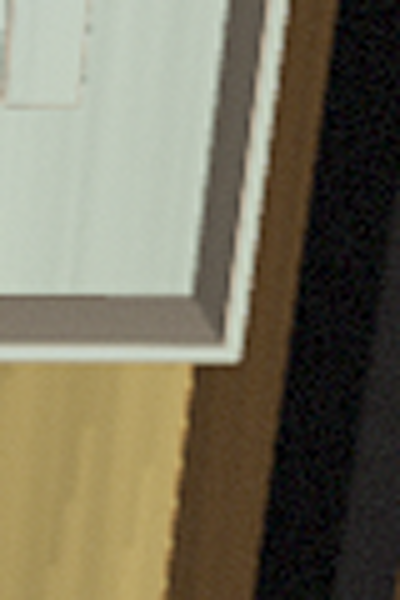

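View pics/z18b.png

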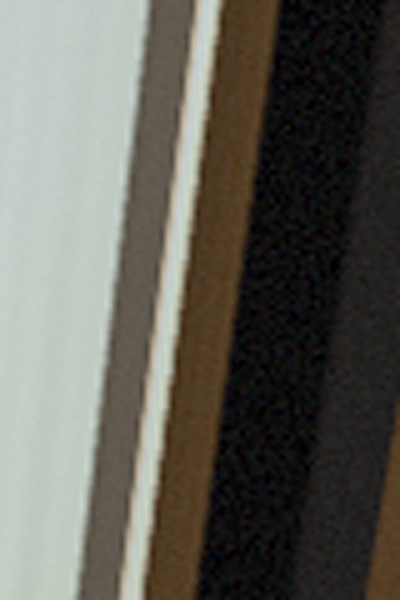

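```bash
cat >> m.py <<'E'
def cross(line,th,rising,start=0):
    for i in range(start,len(line)-1):
        a,b=line[i],line[i+1]
        if (rising and a<th<=b) or (not rising and a>=th>b): return i+(th-a)/(b-a)
    return None
def fit(pts,z,cal,axis):
    Q=np.array([onplane(p,z,cal)[:2] for p in pts]); a,b=(1,0) if axis=='y' else (0,1)
    c=np.polyfit(Q[:,a],Q[:,b],1);r=Q[:,b]-np.polyval(c,Q[:,a]);k=abs(r)<2*r.std()+1e-6
    c=np.polyfit(Q[k,a],Q[k,b],1);return c,r[k].std()
E
python3 - <<'E'
from m import *
cal=viewer.get_calibration('wrist');s=cv2.imread('pics/w18.png').astype(float).sum(2)
rim=[];strip=[]
for v in range(5,262):
    uin=446+(270-v)*(34/260.) # approx outer edge
    i0=int(uin-8); L=s[v,i0:i0+40]
    a=cross(L,380,False, max(0,int(np.argmax(L[:14]))))
    if a is None: continue
    rim.append((i0+a,v)); b=cross(L,115,False,int(a)+1)
    if b: strip.append((i0+b,v))
foot=[]
for v in range(276,318):
    L=s[v,420:452]; a=cross(L,330,False); 
    if a: foot.append((420+a,v))
R,rs=fit(rim,.022,cal,'y');F,fs=fit(foot,0,cal,'y');S,ss=fit(strip,.060,cal,'y')
print('rim',R,rs,'foot',F,fs,'strip',S,ss)
for y in (.05,0,-.05,-.108,-.13): print(y,'rim',np.polyval(R,y).round(4),'board from strip',(np.polyval(S,y)+.008).round(4),'foot',np.polyval(F,y).round(4))
print('y range rim',[onplane(rim[i],.022,cal)[1].round(3) for i in (0,-1)])
# right and front edges
rt=[]
for u in list(range(258,325))+list(range(390,440)):
    L=s[262:285,u];k=int(np.argmax(L[:14]));a=cross(L,500,False,k)
    if a: rt.append((u,262+a))
fr=[]
for v in range(5,260):
    u0=int(248-(270-v)*(15/260.)); L=(cv2.imread('pics/w18.png')[v,u0-12:u0+8].astype(float)); d=L[:,0]-L[:,2]; a=cross(d,-30,True)
    if a: fr.append((u0-12+a,v))
X,xs=fit(rt,.022,cal,'x');Y,ys=fit(fr,.022,cal,'y')
print('right dy/dx',X,xs,'front dx/dy',Y,ys)
E
```

```text
rim [-0.02680963  0.72797626] 6.633581651354324e-05 foot [-0.02450535  0.72804504] 0.00016743489711436947 strip [-0.02670374  0.72111316] 6.23313838613101e-05
0.05 rim 0.7266 board from strip 0.7278 foot 0.7268
0 rim 0.728 board from strip 0.7291 foot 0.728
-0.05 rim 0.7293 board from strip 0.7304 foot 0.7293
-0.108 rim 0.7309 board from strip 0.732 foot 0.7307
-0.13 rim 0.7315 board from strip 0.7326 foot 0.7312
y range rim [np.float64(0.063), np.float64(-0.105)]
right dy/dx [ 0.02694205 -0.13409725] 4.236538519137677e-05 front dx/dy [-0.02422228  0.57852358] 8.678112338687692e-05
```

Request:
drive_tool(commands=[[0,0.03,0,0,255],[0,0.055,0,0,255],[0,0.055,0,0,255],[0,0.055,0,0,255]])

```text
time: 28.4
eef_pos: [0.6321, -0.0024, 0.3446]
tcp_rot: [0.694, 0.719, -0.016, 0.023]
ft_force: [1.1, -0.3, -0.3]
width: -0.0
```

```bash
python3 -c "
from m import *
p,d=snap('wrist','w19');P=cloud('wrist',d)
print(np.linalg.inv(viewer.get_calibration('wrist')['camera_from_world'])[:3,3])
p=p[:,:,::-1];cv2.imwrite('pics/z19.png',cv2.resize(p[0:180,200:520],(800,450),interpolation=cv2.INTER_CUBIC))
for u in (260,330,420):print([tuple(P[v,u].round(3).tolist()) for v in range(0,40,3)])
"
```

```text
[0.62962672 0.08056661 0.30961396]
[(0.603, 0.106, 0.093), (0.601, 0.106, 0.082), (0.6, 0.106, 0.071), (0.598, 0.105, 0.059), (0.596, 0.105, 0.044), (0.595, 0.105, 0.03), (0.594, 0.104, 0.024), (0.594, 0.103, 0.022), (0.592, 0.102, 0.009), (0.591, 0.101, 0.004), (0.591, 0.099, 0.003), (0.591, 0.097, 0.004), (0.591, 0.095, 0.004), (0.591, 0.094, 0.003)]
[(0.634, 0.106, 0.096), (nan, nan, nan), (0.634, 0.106, 0.074), (0.635, 0.106, 0.061), (0.635, 0.106, 0.049), (0.635, 0.106, 0.033), (0.635, 0.106, 0.022), (0.636, 0.104, 0.021), (0.636, 0.103, 0.012), (0.636, 0.102, 0.002), (0.636, 0.101, 0.004), (0.636, 0.099, 0.004), (0.636, 0.097, 0.004), (0.636, 0.095, 0.003)]
[(0.673, 0.107, 0.099), (0.675, 0.107, 0.088), (0.678, 0.108, 0.076), (0.68, 0.108, 0.065), (0.683, 0.108, 0.053), (0.686, 0.108, 0.037), (0.69, 0.108, 0.022), (0.69, 0.106, 0.022), (0.691, 0.105, 0.018), (0.694, 0.104, 0.003), (0.694, 0.102, 0.003), (0.695, 0.101, 0.002), (0.695, 0.099, 0.003), (0.694, 0.097, 0.005)]
```

View pics/z19.png

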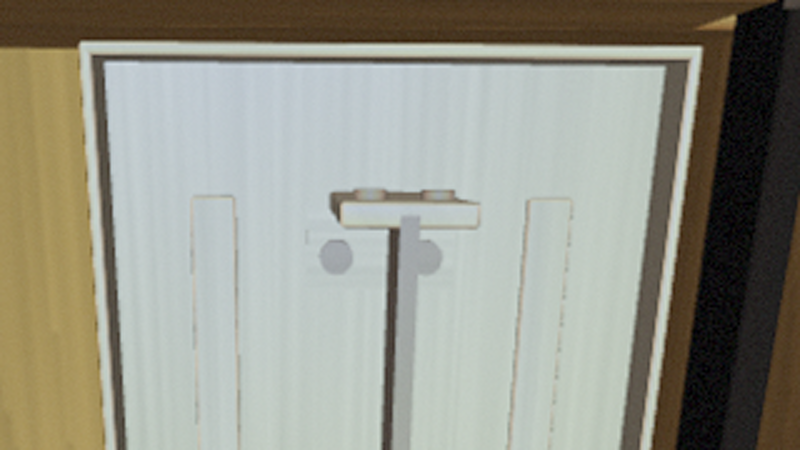

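```bash
python3 -c "
from h import *
print(r.sign_off(), observe()['time'])"
```

```text
the job is handed in; nothing more can be done
the job is handed in; nothing more can be done
```

The scraper plate is in the corner right of the divider, flush against both the back board and the divider. I handed the job in at about 28.5 s of the 69 s allowed.

**What I did:**
- I pushed with two open fingertips low on the front rim, which squared the plate to the shelf.
- I then pushed the right rim to bring it to the divider, and the front rim again to bring it to the board (about 16 N).
- A last light push on the right rim (about 9 N) took out any small gap left at the divider. The plate was only slid, never gripped or lifted.

**Last checks:**
- **Back edge:** in the wrist view it is parallel to the board's strip (slope −0.0268 against −0.0267). It lies within about 0.2 mm of the board's foot line. The strip gave a board position about 1 mm further back, which is within the 2 mm calibration.
- **Left edge:** in depth, the divider's face runs straight down into the plate's rim, with no shelf showing between them.
- **Everything else:** comparing the top pictures from before and after shows that only the plate and the robot moved (plus a second arm at the picture's right edge, outside this job). The gripper was clear of everything at hand-in.

**Disagreements and slips:**
- Edge fits from the coarser top camera disagreed with each other by about 0.01–0.02 rad, so I relied on the close wrist view.
- Early on I turned the wrist the wrong way. The last joint stopped at −2.569 (limit −2.57), without going past it, and I turned back.

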